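Lid the students' keepsake boxes

ROBOT

A 6-joint arm with a two-finger parallel gripper is mounted at the origin on the work surface. World frame = base frame: x ahead of the robot, y to its left, z up, the work surface at z = 0. Lengths are in m, angles in rad, forces in N, time in s.
With the tool pointing down it reaches from about 0.35 to 0.85 m from the base axis. Payload 8.1 kg.
Tool frame: the origin (TCP) lies on the centre line of the jaws, within the pads' length; the fingertips stand 8 mm ahead of it and the grasp point (between the pads) lies 11 mm behind it; z points along the fingers, y is the direction in which the jaws open and shut (so a half turn about z gives the same grasp; the last joint's range is limited). The gripper opens to 93 mm and grips with 3 to 60 N. Pads are 15 mm wide; open, the fingers measure 128 mm over their backs; the gripper's body (75 mm by 188 mm) begins 65 mm behind the grasp point.
Start: joints at [1.233, 0.13, 1.488, -0, 1.523, -0.085], TCP at [0.15, 0.581, 0.227] pointing down, gripper open.
Joint ranges: [-2.96, 2.96], [-0.89, 2.26], [0.02, 2.5], [-1.34, 4.48], [0, 2.73], [-2.66, 2.66]. Speed limits (rad/s): [2.39, 2.39, 2.79, 3.14, 3.14, 3.14].

INTERFACE

Orientations are given as a rotation vector (axis times angle).
In Python, from bench import robot, viewer gives the robot as it stands.
- The arm moves only by the shell command python3 -m pendant 'ROWS' [FORCE]. ROWS is a JSON object of lists of equal length, an entry for each row: "grip": the opening, from -1 (shut) to 1 (fully open); "xyz": the shift along the tool's x, y, z in units of 25 cm (1.0 is 25 cm), a list of three; "twist": the turn about the tool's z in units of pi/2 rad (1.0 is pi/2 rad). A call has 1 to 5 rows; each row is the pose to reach, as a shift and turn from the pose commanded when the call began, along the tool's axes at that moment; what a row does not reach only later rows make up. A row lasts 1/10 s, in which the tool goes at most 50 mm and 8.59 degrees, less where a joint would pass 70% of its speed; a pose out of reach is approached as far as the arm can. A call with a number of a shift or a turn outside -1 to 1 is refused whole. A call with a gripper value outside its range is refused whole. The fingers move at their own pace and stop on an object; FORCE is the grip in N (left out, the last holds). Time passes only in rows, so rows that repeat a pose let the fingers close. It gives the time, the measured TCP pose, the force and the opening at its end, in the units of the state.
- robot.observe(): the state, without advancing time (a new reading comes with each control period).
- viewer.camera(name): name is "scene" or "top" or "wrist"; returns a dict with "image" (384x512x3 uint8, blue, green, red), "fx", "fy", "cx", "cy" (pixels), "D" ([k1, k2, p1, p2, k3] as OpenCV has them; the pictures are not rectified), "world_from_camera" (4x4, takes a point from camera to world coordinates). Camera axes: x right, y down, z forward; pixel columns grow to the right and rows downward; lengths in m; the calibration is good to about 2 mm. A picture is of the moment at which its call begins. There is no depth.
- robot.close_job(): hands the job in, once; it reports no verdict.
The state is a dict: "time": time; "joints": joint angles; "joint_vel": joint speeds; "tau": joint torques, N m; "eef_pos": TCP position; "orientation": TCP orientation; "contact_force": force on the tool from outside, world axes, zero at the start; "moment": the same for the moment, N m; "grip_width": opening from 0.0 (shut) to 1.0 (fully open).
Only numpy, scipy, OpenCV 4.12 (cv2) and the standard library are available. Lean on these libraries where they do the work, as an engineer would, in place of code of your own. Each camera call takes 0.05 s, during which the arm holds its last target.

TASK

Put each of the four wooden lids on its own open box, matching both shape and wood (round on round, square on square, dark on dark, pale on pale), so that every lid sits fully home, flat on the rim with its lip in the mouth, and all four boxes still stand upright on the bench. Leave the glued block in the wooden handscrew clamp where it is.

Things in the scene. Friction and masses are not known exactly. Their poses are not given: they have to be found in the camera images.
- lid_rd_mid (a point): Round dark walnut-brown lid, right way up on the bench, thin pale lines on top; 42 mm high, 60 g. From below: tapered round lip 8 mm high (59 mm across at its foot, 67 at its root), plate 92 mm across, 8 thick, upright round knob 24 mm across, 26 tall. Point: on the axis half-way up, 21 mm above the lip's foot, 5 mm above the plate's top; z up.
- lid_rp_mid (a point): Round pale maple lid, right way up on the bench, thin dark burned lines on top; 42 mm high, 60 g. From below: tapered round lip 8 mm high (59 mm across at its foot, 67 at its root), plate 92 mm across, 8 thick, upright round knob 24 mm across, 26 tall. Point: on the axis half-way up, 21 mm above the lip's foot, 5 mm above the plate's top; z up.
- lid_sd_mid (a point): Square dark walnut-brown lid, right way up on the bench, thin pale lines on top; 42 mm high, 60 g. From below: tapered square lip 8 mm high (56 mm wide at its foot, 64 at its root), plate 89 mm wide, 8 thick, upright square knob 24 mm wide, 26 tall. Point: on the axis half-way up, 21 mm above the lip's foot, 5 mm above the plate's top; z up, x and y parallel to the sides of lid and knob.
- lid_sp_mid (a point): Square pale maple lid, right way up on the bench, thin dark burned lines on top; 42 mm high, 60 g. From below: tapered square lip 8 mm high (56 mm wide at its foot, 64 at its root), plate 89 mm wide, 8 thick, upright square knob 24 mm wide, 26 tall. Point: on the axis half-way up, 21 mm above the lip's foot, 5 mm above the plate's top; z up, x and y parallel to the sides of lid and knob.
- box_rd_mouth (a point): Open empty round dark walnut-brown box, loose on the bench, 89 mm across, 44 mm high, walls 6.5 mm, mouth 76 mm across, 160 g. Point: centre of the mouth at rim height, 44 mm above the bench; z up. A lid fully home has its plate flat on the rim, its lip in the mouth and its own point 13 mm above this one.
- box_rp_mouth (a point): Open empty round pale maple box, loose on the bench, 89 mm across, 44 mm high, walls 6.5 mm, mouth 76 mm across, 160 g. Point: centre of the mouth at rim height, 44 mm above the bench; z up. A lid fully home has its plate flat on the rim, its lip in the mouth and its own point 13 mm above this one.
- box_sd_mouth (a point): Open empty square dark walnut-brown box, loose on the bench, 86 mm wide each way, 44 mm high, walls 6.5 mm, mouth 73 mm wide, 160 g. Point: centre of the mouth at rim height, 44 mm above the bench; z up, x and y parallel to the sides. A lid fully home has its plate flat on the rim, its lip in the mouth and its own point 13 mm above this one.
- box_sp_mouth (a point): Open empty square pale maple box, loose on the bench, 86 mm wide each way, 44 mm high, walls 6.5 mm, mouth 73 mm wide, 160 g. Point: centre of the mouth at rim height, 44 mm above the bench; z up, x and y parallel to the sides. A lid fully home has its plate flat on the rim, its lip in the mouth and its own point 13 mm above this one.
- glueup_mid (a point): A glued block in a small wooden handscrew clamp lying flat on the bench: two pale parallel jaws 110 mm long (along x), 78 mm over both, 30 mm high, and two brown turned screw handles that stick out along y, one to each side, 166 mm over both; 450 g, loose. To be left where it is. The point is the middle of the clamp, 15 mm above the bench.
Not all that is in view belongs to the job. Leave any pink or turquoise look-alike of the part that bears lid_rp_mid alone. What is shaped like the part that bears lid_sp_mid but pink is not meant.

How it is judged:
By the outcome, as a careful person would: the job done as asked, in the order asked, and still so for the second after the job is handed in, with the robot touching nothing.
It also fails if it takes over 106 s, if anything falls off the work surface, if the arm or the gripper's body presses on something with over 40 N, if the wrist force passes 120 N, or if a joint passes its speed limit or range.

## Working session

There is one attempt and no reset: what is moved stays moved. The work goes in short steps, Python scripts to look and compute and a shell command to move; the robot and the scene stay as the last step left them, time stands still between calls to the robot, and variables do not carry over. Pictures are saved under pics/ and viewed, and the job is handed in when it is done.

```bash
ls; mkdir -p pics; python3 - <<'E'
from bench import robot, viewer
import cv2
print(robot.observe())
for n in ["scene","top","wrist"]:
    c=viewer.camera(n); cv2.imwrite(f"pics/{n}0.png",c["image"])
    print(n,c["fx"],c["fy"],c["cx"],c["cy"],c["D"],c["world_from_camera"])
E
```

```text
pics
{'time': 0.0, 'joints': array([ 1.23261488e+00,  1.31146595e-01,  1.48925712e+00, -1.27339870e-05,
        1.52303078e+00, -8.54298294e-02]), 'joint_vel': array([-0.00017746,  0.00018752,  0.00111743,  0.00142276,  0.00014083,
        0.00097252]), 'tau': array([-8.71763461e-07, -5.59813285e+01, -4.91774011e+01,  7.68032460e-02,
        3.52763711e-02, -1.29236601e-04]), 'eef_pos': array([0.14985588, 0.58040831, 0.22560833]), 'orientation': array([-3.95916994e-01, -3.11616616e+00,  2.83236281e-03]), 'contact_force': array([-0.37565568, -0.53187187, -0.73828015]), 'moment': array([0.01615685, 0.00733988, 0.0440829 ]), 'grip_width': 1.0009466392047859}
scene 400.09844777298747 400.09844777298747 258.49147233690627 198.01444258251632 [-0.02938002  0.          0.          0.          0.        ] [[-0.04801825  0.53742162 -0.84194551  1.36134154]
 [ 0.99879522  0.03437263 -0.03502341  0.06495242]
 [ 0.01011755 -0.84261291 -0.53842466  0.66535871]
 [ 0.          0.          0.          1.        ]]
top 430.2925727222899 430.2925727222899 256.11344173501067 189.787159899596 [-0.15199198  0.          0.          0.          0.        ] [[ 0.00515456 -0.99799511  0.06308082  0.3351313 ]
 [-0.99959536 -0.00337761  0.02824378 -0.00898655]
 [-0.02797409 -0.06320088 -0.99760869  1.24697051]
 [ 0.          0.          0.          1.        ]]
wrist 283.5588798161999 283.5588798161999 257.342251364912 192.57987583525187 [-0.054877  0.        0.        0.        0.      ] [[ 2.49162346e-01  9.26210536e-01  2.82934918e-01  7.01168969e-02]
 [ 9.68461230e-01 -2.37994701e-01 -7.37656295e-02  6.00553847e-01]
 [-9.85492005e-04  2.92391116e-01 -9.56298313e-01  3.83539954e-01]
 [ 0.00000000e+00  0.00000000e+00  0.00000000e+00  1.00000000e+00]]
```

View pics/scene0.png

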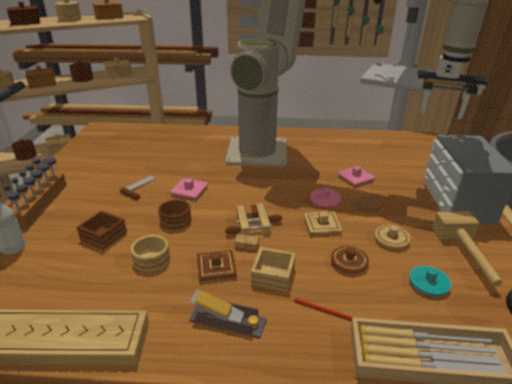

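View pics/top0.png

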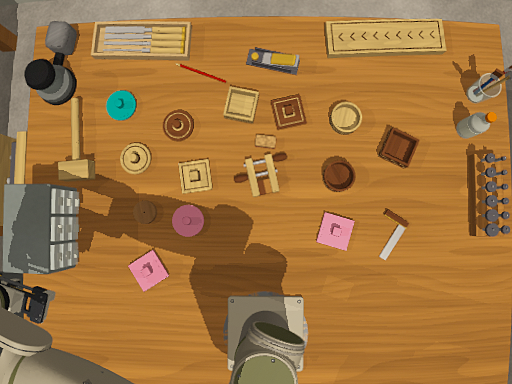

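View pics/wrist0.png

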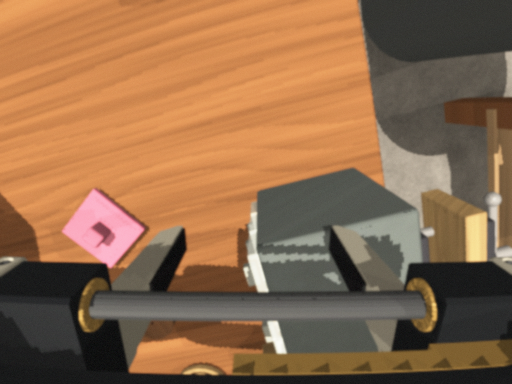

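Candidates in the top view:
- **Lids:** round pale (136,157), round dark (178,125), square pale (195,176), square dark (288,112).
- **Look-alikes to leave:** turquoise (121,105), pink round (188,220), pink squares (148,270) and (335,231), a dark mark at (146,211).
- **Boxes:** square pale (241,104), round pale (346,117), round dark (338,174), square dark (398,146).
- **Clamp:** (262,175), with a loose block at (265,141).

Next I'll check a close crop.

```bash
python3 - <<'E'
import cv2
im=cv2.imread("pics/top0.png")
a=im[80:240,100:260]; b=im[80:240,225:425]
cv2.imwrite("pics/cropA.png",cv2.resize(a,None,fx=3.7,fy=3.7,interpolation=cv2.INTER_CUBIC))
cv2.imwrite("pics/cropB.png",cv2.resize(b,None,fx=3.7,fy=3.7,interpolation=cv2.INTER_CUBIC))
E
```

```text
(no output)
```

View pics/cropA.png

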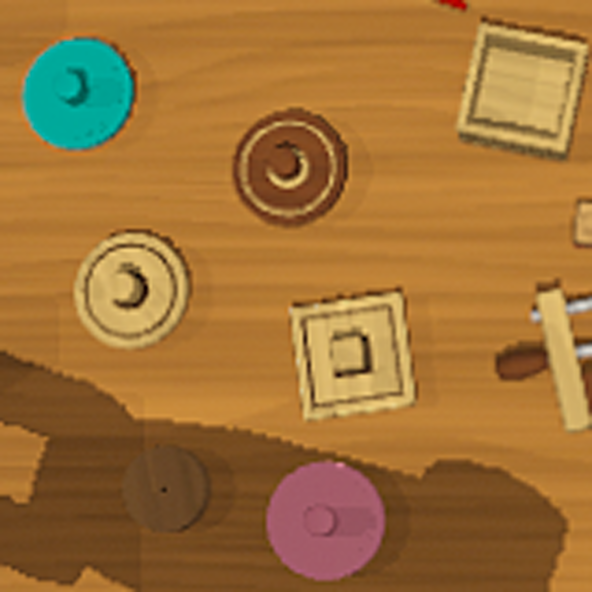

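View pics/cropB.png

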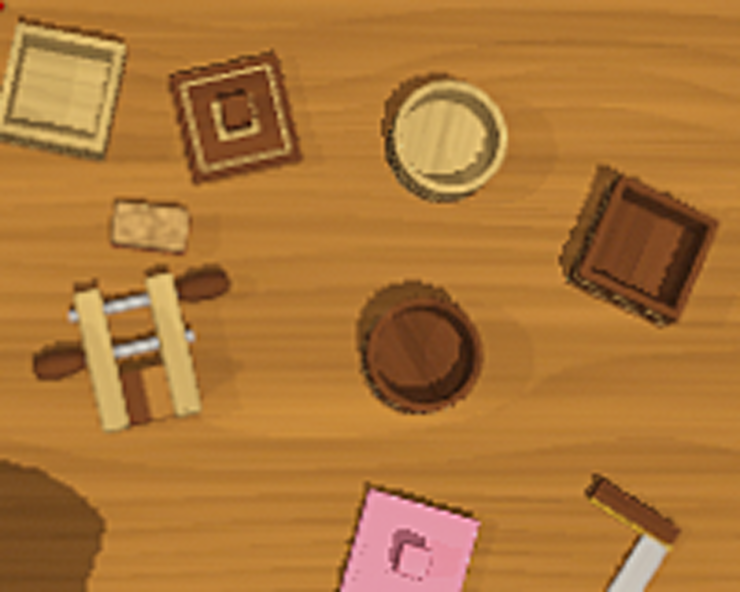

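The crops confirm the choice. The pale and dark lids have lines on top, and the pink and turquoise ones and the dark disc at (146,211) are not meant. Next, a model-outline fit in both fixed cameras.

```bash
cat > h.py <<'E'
import numpy as np, cv2
from scipy.spatial.transform import Rotation as Ro
def ray_plane(c,px,z):
    K=np.array([[c["fx"],0,c["cx"]],[0,c["fy"],c["cy"]],[0,0,1]])
    u=cv2.undistortPoints(np.array([[px]],float),K,np.array(c["D"])).ravel()
    T=np.array(c["world_from_camera"]);d=T[:3,:3]@[u[0],u[1],1];o=T[:3,3]
    return o+d*(z-o[2])/d[2]
def proj(c,P):
    K=np.array([[c["fx"],0,c["cx"]],[0,c["fy"],c["cy"]],[0,0,1]])
    T=np.linalg.inv(np.array(c["world_from_camera"]))
    return cv2.projectPoints(np.asarray(P,float),cv2.Rodrigues(T[:3,:3])[0],T[:3,3],K,np.array(c["D"]))[0].reshape(-1,2)
def outline(sq,w,z,n=80):
    if not sq:
        t=np.linspace(0,2*np.pi,n,endpoint=False);return np.c_[w/2*np.cos(t),w/2*np.sin(t),0*t+z]
    s=np.linspace(-1,1,n//4)*w/2;o=np.ones_like(s)*w/2
    return np.r_[np.c_[s,o,0*s+z],np.c_[s,-o,0*s+z],np.c_[o,s,0*s+z],np.c_[-o,s,0*s+z]]
def model(kind,sq,z0=0.):
    if kind=='lid': M=[outline(sq,.089 if sq else .092,z0+.016),outline(sq,.024,z0+.042)]
    else: M=[outline(sq,.086 if sq else .089,.044),outline(sq,.073 if sq else .076,.044)]
    return np.vstack(M)
def place(M,x,y,a):
    return M@Ro.from_euler('z',a).as_matrix().T+[x,y,0]
def grad(im,s=1.0):
    g=np.zeros(im.shape[:2],np.float32)
    for k in range(3):
        f=cv2.GaussianBlur(im[:,:,k].astype(np.float32),(0,0),s)
        g=np.maximum(g,np.hypot(cv2.Sobel(f,cv2.CV_32F,1,0),cv2.Sobel(f,cv2.CV_32F,0,1)))
    return np.minimum(g,120)
def score(c,g,M,p):
    uv=proj(c,place(M,*p)).astype(np.float32)
    return cv2.remap(g,uv[:,0].reshape(-1,1),uv[:,1].reshape(-1,1),cv2.INTER_LINEAR).mean()
def fit(cams,M,x,y,a,sq,r=.012):
    from scipy.optimize import differential_evolution as de
    G=[(c,grad(c["image"])) for c in cams]
    f=lambda p:-sum(score(c,g,M,(p[0],p[1],p[2])) for c,g in G)
    b=[(x-r,x+r),(y-r,y+r),(a-.25,a+.25) if sq else (-1e-6,1e-6)]
    R=de(f,b,seed=1,tol=1e-6,maxiter=150);return R.x,-R.fun
E
cat > m1.py <<'E'
from bench import viewer
from h import *
import pickle
C={n:viewer.camera(n) for n in("top","scene")}
pickle.dump(C,open("c0.pkl","wb"))
def A(x,y):return ((x+.5)/3.7-.5+100,(y+.5)/3.7-.5+80)
def B(x,y):return ((x+.5)/3.7-.5+225,(y+.5)/3.7-.5+80)
I={'lid_rp':A(132,288),'lid_rd':A(290,168),'lid_sp':A(353,354),'lid_sd':B(235,117),'box_rd':B(424,354),'box_rp':B(449,139),'box_sd':B(650,250),'box_sp':B(63,88)}
# edge direction px for squares
Ed={'lid_sp':(A(290,306),A(402,290)),'lid_sd':(B(169,76),B(273,51)),'box_sd':(B(622,178),B(718,223)),'box_sp':(B(18,27),B(126,38))}
res={}
for n,p in I.items():
    kind=n[:3];sq=n[4]=='s';z=.016 if kind=='lid' else .044
    P=ray_plane(C["top"],p,z);a=0
    if sq:
        e=[ray_plane(C["top"],q,z) for q in Ed[n]];d=e[1]-e[0];a=np.arctan2(d[1],d[0]);a=(a+np.pi/4)%(np.pi/2)-np.pi/4
    M=model(kind,sq)
    out=[]
    for cs in (["top"],["scene"],["top","scene"]):
        x,s=fit([C[k] for k in cs],M,P[0],P[1],a,sq);out.append(x)
        print(n,cs,np.round(P[:2],3),round(a,2),np.round(x,4),round(s,1))
    res[n]=out[2]
pickle.dump(res,open("res.pkl","wb"))
for k in C:
    im=cv2.resize(C[k]["image"],None,fx=4,fy=4,interpolation=cv2.INTER_CUBIC)
    for n,x in res.items():
        uv=proj(C[k],place(model(n[:3],n[4]=='s'),*x))
        for u,v in uv: cv2.circle(im,(int(u*4+1.5),int(v*4+1.5)),1,(0,255,0),-1)
    if k=="top": cv2.imwrite("pics/ovT.png",cv2.resize(im[300:840,420:1720],(800,332),interpolation=cv2.INTER_AREA))
    else: cv2.imwrite("pics/ovS.png",cv2.resize(im[700:1240,280:1680],(800,308),interpolation=cv2.INTER_AREA))
E
python3 m1.py
```

```text
lid_rp ['top'] [0.507 0.382] 0 [0.5053 0.3839 0.    ] 102.2
lid_rp ['scene'] [0.507 0.382] 0 [ 0.5052  0.3859 -0.    ] 88.0
lid_rp ['top', 'scene'] [0.507 0.382] 0 [ 0.5054  0.3846 -0.    ] 188.7
lid_rd ['top'] [0.603 0.256] 0 [0.6019 0.2558 0.    ] 96.8
lid_rd ['scene'] [0.603 0.256] 0 [0.6008 0.2592 0.    ] 79.0
lid_rd ['top', 'scene'] [0.603 0.256] 0 [ 0.6017  0.257  -0.    ] 170.8
lid_sp ['top'] [0.454 0.203] 0.14 [0.4521 0.2043 0.1383] 110.7
lid_sp ['scene'] [0.454 0.203] 0.14 [0.4529 0.2062 0.1205] 96.9
lid_sp ['top', 'scene'] [0.454 0.203] 0.14 [0.4521 0.205  0.1326] 206.0
lid_sd ['top'] [ 0.642 -0.066] 0.24 [ 0.6393 -0.0665  0.2008] 102.6
lid_sd ['scene'] [ 0.642 -0.066] 0.24 [ 0.6416 -0.066   0.2263] 81.0
lid_sd ['top', 'scene'] [ 0.642 -0.066] 0.24 [ 0.6411 -0.0661  0.2241] 183.0
box_rd ['top'] [ 0.453 -0.208] 0 [ 0.4478 -0.2019 -0.    ] 93.1
box_rd ['scene'] [ 0.453 -0.208] 0 [ 0.4571 -0.2079  0.    ] 79.9
box_rd ['top', 'scene'] [ 0.453 -0.208] 0 [ 0.453  -0.2077 -0.    ] 165.7
box_rp ['top'] [ 0.619 -0.23 ] 0 [ 0.6209 -0.2302  0.    ] 109.2
box_rp ['scene'] [ 0.619 -0.23 ] 0 [ 0.6263 -0.2269  0.    ] 97.1
box_rp ['top', 'scene'] [ 0.619 -0.23 ] 0 [ 0.6275 -0.2249 -0.    ] 200.8
box_sd ['top'] [ 0.534 -0.385] -0.43 [ 0.5357 -0.3857 -0.4332] 96.5
box_sd ['scene'] [ 0.534 -0.385] -0.43 [ 0.5349 -0.3841 -0.426 ] 88.7
box_sd ['top', 'scene'] [ 0.534 -0.385] -0.43 [ 0.5354 -0.3854 -0.4261] 184.2
box_sp ['top'] [0.659 0.068] -0.11 [ 0.6498  0.0667 -0.2053] 108.1
box_sp ['scene'] [0.659 0.068] -0.11 [ 0.6645  0.0708 -0.1858] 105.1
box_sp ['top', 'scene'] [0.659 0.068] -0.11 [ 0.6666  0.0703 -0.1984] 203.9
```

View pics/ovT.png

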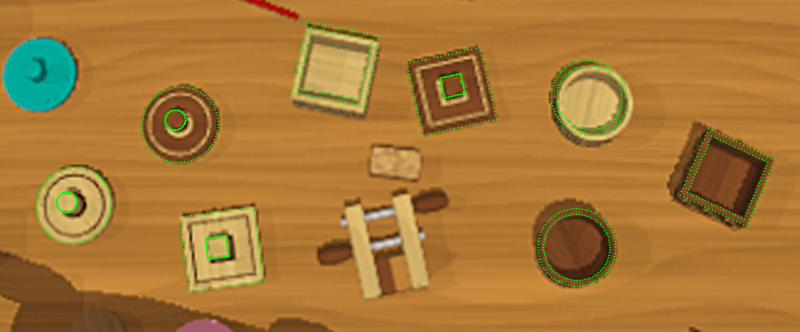

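View pics/ovS.png

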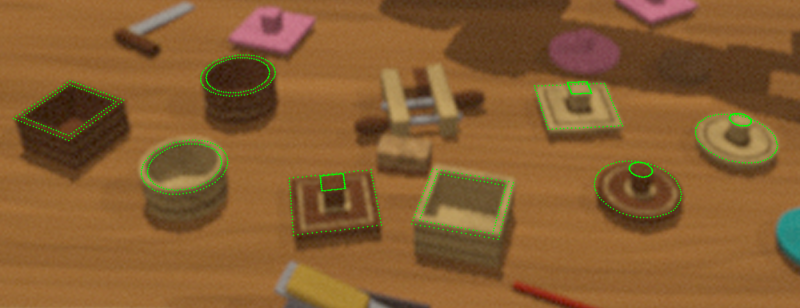

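The four lids fit well in both views. The pale boxes' rims at top (241,104) and (346,117) look a few mm off, so I'm checking those two at higher zoom.

```bash
cat > m2.py <<'E'
from h import *
import pickle
C=pickle.load(open("c0.pkl","rb"));res=pickle.load(open("res.pkl","rb"))
rows=[]
for n in('box_rp','box_sp','box_rd','box_sd'):
    sq=n[4]=='s';M=model('box',sq);x0=res[n]
    init={'box_rp':(.621,-.230,0),'box_sp':(.659,.068,-.15),'box_rd':(.4535,-.208,0),'box_sd':tuple(x0)}[n]
    x1={}
    for k in C:
        x1[k],s=fit([C[k]],M,*init,sq,r=.007); print(n,k,np.round(x1[k],4),round(s,1))
    xx,s=fit(list(C.values()),M,*init,sq,r=.007);print(n,'both',np.round(xx,4),round(s,1)); res[n]=xx
    t=[]
    for k in C:
        c=proj(C[k],[[xx[0],xx[1],.03]])[0].astype(int)
        im=cv2.resize(C[k]["image"][c[1]-24:c[1]+24,c[0]-24:c[0]+24],None,fx=8,fy=8,interpolation=cv2.INTER_CUBIC)
        t.append(im.copy()) if k=="top" else None
        for u,v in proj(C[k],place(M,*xx)): cv2.circle(im,(int((u-c[0]+24)*8+3.5),int((v-c[1]+24)*8+3.5)),1,(0,255,0),-1)
        t.append(im)
    rows.append(cv2.resize(np.hstack([t[1],t[2]]),(400,200)))
cv2.imwrite("pics/boxes.png",cv2.resize(np.vstack([np.hstack(rows[:2]),np.hstack(rows[2:])]),(800,400)))
pickle.dump(res,open("res2.pkl","wb"))
E
python3 m2.py
```

```text
box_rp top [ 0.6209 -0.2302 -0.    ] 109.2
box_rp scene [ 0.6263 -0.227   0.    ] 97.1
box_rp both [ 0.6275 -0.2249 -0.    ] 200.8
box_sp top [ 0.6585  0.0648 -0.2129] 106.6
box_sp scene [ 0.6645  0.0708 -0.1872] 105.1
box_sp both [ 0.6602  0.0716 -0.2097] 203.2
box_rd top [ 0.4478 -0.2019  0.    ] 93.1
box_rd scene [ 0.4569 -0.2078  0.    ] 79.9
box_rd both [ 0.453  -0.2077 -0.    ] 165.7
box_sd top [ 0.5357 -0.3857 -0.4314] 96.5
box_sd scene [ 0.5349 -0.384  -0.4248] 88.7
box_sd both [ 0.5354 -0.3853 -0.4258] 184.2
```

View pics/boxes.png

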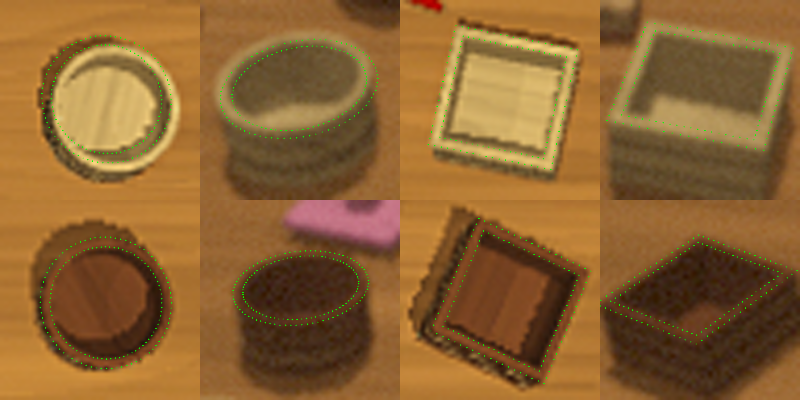

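```bash
cat > m3.py <<'E'
from h import *
import pickle
C=pickle.load(open("c0.pkl","rb"));res=pickle.load(open("res2.pkl","rb"))
P={'box_rp':[(.6195,-.2310,0),(.6205,-.2340,0)],'box_sp':[(.6602,.0716,-.2097),(.6585,.068,-.11)]}
rows=[]
for n in P:
  for xx in P[n]:
    t=[]
    for k in C:
        c=proj(C[k],[[xx[0],xx[1],.03]])[0].astype(int)
        im=cv2.resize(C[k]["image"][c[1]-24:c[1]+24,c[0]-24:c[0]+24],None,fx=8,fy=8,interpolation=cv2.INTER_CUBIC)
        for u,v in proj(C[k],place(model('box',n[4]=='s'),*xx)): cv2.circle(im,(int((u-c[0]+24)*8+3.5),int((v-c[1]+24)*8+3.5)),2,(255,0,0),-1)
        t.append(im)
    rows.append(cv2.resize(np.hstack(t),(400,200),interpolation=cv2.INTER_AREA))
cv2.imwrite("pics/boxes2.png",np.vstack([np.hstack(rows[:2]),np.hstack(rows[2:])]))
E
python3 m3.py
```

```text
(no output)
```

View pics/boxes2.png

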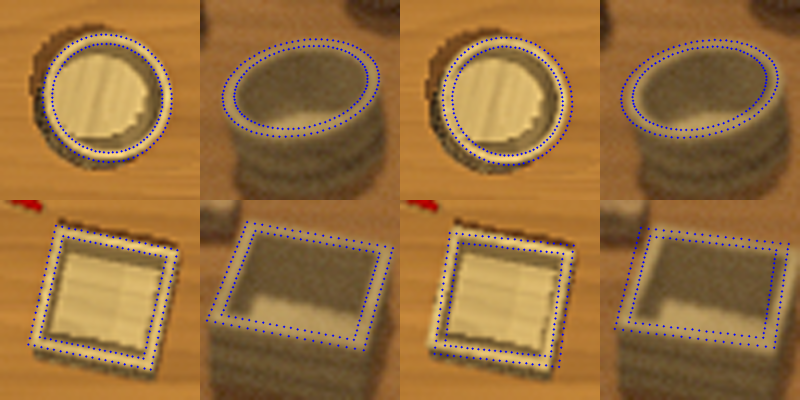

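Final poses (both views agree within about 2–3 mm):

| Item | x (m) | y (m) | Yaw (rad) |
|---|---|---|---|
| box_rp | .6195 | -.231 | – |
| box_sp | .660 | .072 | -.21 |
| box_rd | .453 | -.208 | – |
| box_sd | .535 | -.385 | -.43 |

Next, a planning helper that turns a target into tool-axis units.

```bash
cat > plan.py <<'E'
import sys
from bench import robot
from h import *
# usage: plan.py x y z [jaw yaw in rad, world dir of tool y, mod pi/2]
a=list(map(float,sys.argv[1:]))
s=robot.observe();R=Ro.from_rotvec(s["orientation"]).as_matrix();p=s["eef_pos"]
d=R.T@(np.array(a[:3])-p)
yaw=np.arctan2(R[1,1],R[0,1])
tw=0
if len(a)>3:
    per=np.pi/2 if len(a)<5 else a[4]
    dy=(a[3]-yaw+per/2)%per-per/2
    tw=-dy
print("t",round(s["time"],2),"pos",p.round(4),"yaw",yaw.round(3),"tilt",np.degrees(np.arccos(-R[2,2])).round(2),"grip",round(s["grip_width"]*93,1),"q",s["joints"].round(2),"F",s["contact_force"].round(1))
print("xyz",(d/.25).round(3),"dist rows",np.linalg.norm(d)/.05,"twist",round(tw/(np.pi/2),3),"rows",abs(np.degrees(tw))/8.59)
E
python3 plan.py .25 .385 .23; python3 plan.py .5054 .3846 .20 0 
```

```text
t 0.25 pos [0.15   0.5807 0.2261] yaw 1.318 tilt 0.05 grip 93.1 q [ 1.23  0.13  1.49  0.    1.52 -0.09] F [ 0.1 -0.3  0.6]
xyz [-0.583 -0.658 -0.015] dist rows 4.396074153944416 twist 0.0 rows 0.0
t 0.25 pos [0.15   0.5807 0.2261] yaw 1.318 tilt 0.05 grip 93.1 q [ 1.23  0.13  1.49  0.    1.52 -0.09] F [ 0.1 -0.3  0.6]
xyz [-1.573 -0.404  0.105] dist rows 8.135433353075948 twist -0.161 rows 1.6864145712316747
```

```bash
python3 -m pendant '{"grip":[0.1,0.1,0.1,0.1,0.1],"xyz":[[-0.15,-0.16,-0.02],[-0.3,-0.33,-0.02],[-0.45,-0.5,-0.02],[-0.583,-0.658,-0.02],[-0.583,-0.658,-0.02]],"twist":[0,0,0,0,0]}' 25; python3 plan.py .5054 .3846 .15 1.571
```

```text
time: 0.75
eef_pos: [0.2512, 0.3822, 0.2315]
orientation: [0.399, 3.115, -0.001]
contact_force: [0.2, 0.3, -0.2]
grip_width: 0.62
t 0.75 pos [0.2512 0.3822 0.2315] yaw 1.316 tilt 0.06 grip 57.6 q [ 0.88 -0.27  1.86 -0.    1.55 -0.44] F [ 0.2  0.3 -0.2]
xyz [-0.981  0.266  0.327] dist rows 5.338709911060123 twist -0.162 rows 1.700200224963531
```

```bash
python3 -m pendant '{"grip":[0.1,0.1,0.1,0.1,0.1],"xyz":[[-0.981,0.266,0.3],[-0.981,0.266,0.3],[-0.981,0.266,0.3],[-0.981,0.266,0.3],[-0.981,0.266,0.3]],"twist":[-0.16,-0.16,-0.16,-0.16,-0.16]}' 25; python3 plan.py .5054 .3846 .12 1.571
```

```text
time: 1.25
eef_pos: [0.4905, 0.3877, 0.1605]
orientation: [0.003, 3.141, 0.0]
contact_force: [-0.2, 1.4, -0.2]
grip_width: 0.548
t 1.25 pos [0.4905 0.3877 0.1605] yaw 1.569 tilt 0.01 grip 51.0 q [ 0.59  0.24  1.49  0.    1.41 -0.98] F [-0.2  1.4 -0.2]
xyz [-0.06  -0.013  0.162] dist rows 0.86604185656692 twist -0.001 rows 0.01229501126234521
```

```bash
python3 - <<'E'
from bench import viewer
import cv2,pickle
from h import *
c=viewer.camera("wrist");im=c["image"].copy()
for x,m in (((.5054,.3846,0),model('lid',False)),):
    for u,v in proj(c,place(m,*x)): cv2.circle(im,(int(round(u)),int(round(v))),1,(0,255,0),-1)
cv2.imwrite("pics/w1.png",im)
E
```

```text
(no output)
```

View pics/w1.png

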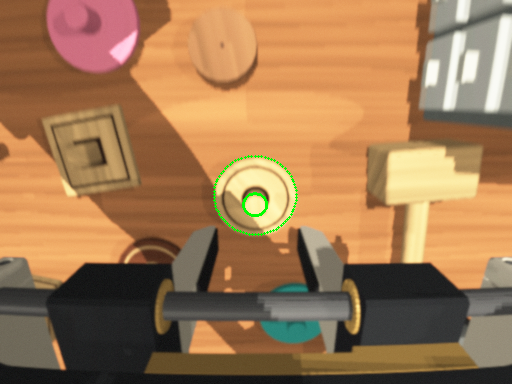

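The wrist view confirms the pale round lid at (255,195), and the predicted outline matches it within a pixel. Descending now.

```bash
python3 plan.py .5054 .3846 .08
```

```text
t 1.3 pos [0.4951 0.3852 0.1542] yaw 1.566 tilt 0.3 grip 51.1 q [ 0.58  0.25  1.49 -0.    1.41 -0.99] F [ 0.3 -3.6 -2.1]
xyz [-0.042 -0.001  0.297] dist rows 1.4989901519009732 twist 0.0 rows 0.0
```

```bash
python3 -m pendant '{"grip":[0.1,0.1,0.1,0.1],"xyz":[[-0.04,0,0.15],[-0.04,0,0.29],[-0.04,0,0.29],[-0.04,0,0.29]],"twist":[0,0,0,0]}' 25; python3 plan.py .5054 .3846 .028 1.571
```

```text
time: 1.7
eef_pos: [0.4978, 0.3877, 0.0884]
orientation: [-0.002, -3.14, 0.002]
contact_force: [0.3, -0.4, 1.0]
grip_width: 0.55
t 1.7 pos [0.4978 0.3877 0.0884] yaw 1.569 tilt 0.13 grip 51.1 q [ 0.58  0.32  1.53  0.    1.3  -0.99] F [ 0.3 -0.4  1. ]
xyz [-0.031 -0.012  0.242] dist rows 1.2198955619249834 twist -0.001 rows 0.010937223667831526
```

```bash
python3 -m pendant '{"grip":[0.1,0.1,0.1,0.1],"xyz":[[-0.03,-0.012,0.1],[-0.03,-0.012,0.2],[-0.03,-0.012,0.24],[-0.03,-0.012,0.24]],"twist":[0,0,0,0]}' 25; python3 plan.py .5054 .3846 .028 1.571
```

```text
time: 2.1
eef_pos: [0.5057, 0.3852, 0.0292]
orientation: [-0.002, -3.141, 0.0]
contact_force: [0.2, 0.3, 0.7]
grip_width: 0.55
t 2.1 pos [0.5057 0.3852 0.0292] yaw 1.57 tilt 0.03 grip 51.1 q [ 0.57  0.39  1.55  0.    1.2  -1.  ] F [0.2 0.3 0.7]
xyz [ 0.001 -0.002  0.005] dist rows 0.026829311323060465 twist -0.001 rows 0.008661543231820057
```

Positioned well. Close on the knob.

```bash
python3 -m pendant '{"grip":[-1,-1,-1,-1,-1],"xyz":[[0,0,0],[0,0,0],[0,0,0],[0,0,0],[0,0,0]],"twist":[0,0,0,0,0]}' 25; python3 plan.py .5054 .3846 .16
```

```text
time: 2.6
eef_pos: [0.5066, 0.3854, 0.0297]
orientation: [0.002, 3.14, 0.001]
contact_force: [-2.0, -1.3, 6.1]
grip_width: 0.253
t 2.6 pos [0.5066 0.3854 0.0297] yaw 1.569 tilt 0.08 grip 23.5 q [ 0.57  0.39  1.55  0.    1.19 -1.  ] F [-2.  -1.3  6.1]
xyz [ 0.004 -0.003 -0.521] dist rows 2.605952389605211 twist 0.0 rows 0.0
```

```bash
python3 -m pendant '{"grip":[-1,-1,-1,-1,-1],"xyz":[[0,0,-0.15],[0,0,-0.35],[0,-0.1,-0.5],[-0.05,-0.25,-0.5],[-0.1,-0.43,-0.5]],"twist":[0,0,0,0,0]}'; python3 -m pendant '{"grip":[-1,-1,-1,-1,-1],"xyz":[[-0.05,-0.19,0],[-0.08,-0.38,0],[-0.12,-0.57,0],[-0.16,-0.76,0],[-0.2,-0.95,0]],"twist":[0,0,0,0,0]}'; python3 plan.py .6195 -.231 .13 1.571
```

```text
time: 3.1
eef_pos: [0.5319, 0.278, 0.1561]
orientation: [-0.002, 3.138, 0.003]
contact_force: [0.5, 1.1, -1.4]
grip_width: 0.251
time: 3.6
eef_pos: [0.5805, 0.038, 0.1537]
orientation: [-0.002, -3.142, -0.0]
contact_force: [0.8, 0.1, -1.4]
grip_width: 0.252
t 3.6 pos [0.5805 0.038  0.1537] yaw 1.569 tilt 0.0 grip 23.4 q [-0.02  0.13  1.63  0.    1.39 -1.59] F [ 0.8  0.1 -1.4]
xyz [-0.158 -1.076  0.095] dist rows 5.456831355754539 twist -0.001 rows 0.011076086268553047
```

```bash
python3 -m pendant '{"grip":[-1,-1,-1,-1,-1],"xyz":[[-0.03,-0.19,0],[-0.06,-0.38,0],[-0.09,-0.57,0],[-0.12,-0.76,0],[-0.15,-0.95,0]],"twist":[0,0,0,0,0]}'; python3 -m pendant '{"grip":[-1,-1,-1],"xyz":[[0,-0.1,0],[0,-0.1,0],[0,-0.1,0]],"twist":[0,0,0]}'; python3 plan.py .6195 -.231 .08 1.571; python3 - <<'E'
from bench import viewer
import cv2
from h import *
for k in("wrist","scene"):
    c=viewer.camera(k);im=c["image"].copy()
    for u,v in proj(c,place(model('box',False),.6195,-.231,0)): cv2.circle(im,(int(round(u)),int(round(v))),0,(0,255,0),-1)
    if k=="scene":im=cv2.resize(im[180:330,40:340],None,fx=2.5,fy=2.5)
    cv2.imwrite(f"pics/a_{k}.png",im)
E
```

```text
time: 4.1
eef_pos: [0.6175, -0.1996, 0.1535]
orientation: [-0.002, -3.141, -0.0]
contact_force: [1.3, -0.2, 0.5]
grip_width: 0.253
time: 4.4
eef_pos: [0.6173, -0.2229, 0.1532]
orientation: [-0.005, -3.141, -0.001]
contact_force: [-0.7, 0.5, -0.5]
grip_width: 0.253
t 4.4 pos [ 0.6173 -0.2229  0.1532] yaw 1.568 tilt 0.06 grip 23.6 q [-0.42  0.32  1.4   0.    1.42 -1.99] F [-0.7  0.5 -0.5]
xyz [-0.009 -0.033  0.293] dist rows 1.4740001285714865 twist -0.002 rows 0.020749288976839322
```

View pics/a_wrist.png

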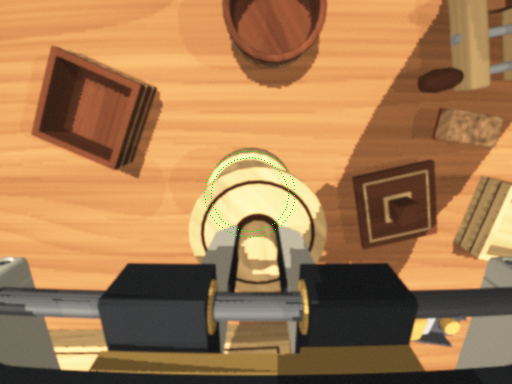

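View pics/a_scene.png

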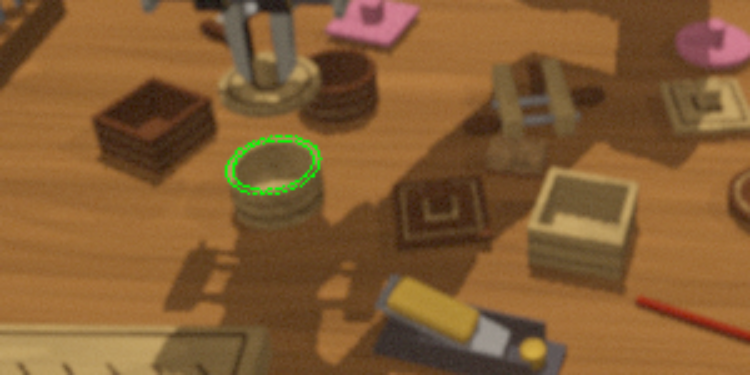

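The lid is held level above the pale round box, and the outline matches the box in both views. Descending in two stages; the home TCP height is about 0.0655.

```bash
python3 -m pendant '{"grip":[-1,-1,-1,-1],"xyz":[[-0.009,-0.033,0.12],[-0.009,-0.033,0.24],[-0.009,-0.033,0.285],[-0.009,-0.033,0.285]],"twist":[0,0,0,0]}';python3 plan.py .6195 -.231 .0655 1.571
```

```text
time: 4.9
eef_pos: [0.6183, -0.2288, 0.08]
orientation: [0.0, -3.137, -0.003]
contact_force: [-0.2, -0.5, -1.1]
grip_width: 0.253
t 4.9 pos [ 0.6183 -0.2288  0.08  ] yaw 1.571 tilt 0.28 grip 23.5 q [-0.43  0.4   1.45  0.    1.3  -2.  ] F [-0.2 -0.5 -1.1]
xyz [-0.005 -0.009  0.058] dist rows 0.29388219113498926 twist -0.0 rows 0.0012789235514693148
```

```bash
python3 -m pendant '{"grip":[-1,-1,-1,-1],"xyz":[[-0.004,-0.008,0],[-0.004,-0.008,0.03],[-0.004,-0.008,0.056],[-0.004,-0.008,0.058]],"twist":[0,0,0,0]}';python3 plan.py .6195 -.231 .0655 1.571
```

```text
time: 5.3
eef_pos: [0.6205, -0.2327, 0.0673]
orientation: [-0.002, -3.141, -0.001]
contact_force: [-0.3, -0.5, 0.2]
grip_width: 0.249
t 5.3 pos [ 0.6205 -0.2327  0.0673] yaw 1.569 tilt 0.05 grip 23.1 q [-0.44  0.42  1.45  0.    1.28 -2.01] F [-0.3 -0.5  0.2]
xyz [0.004 0.007 0.007] dist rows 0.05346189230708473 twist -0.001 rows 0.01135077605260298
```

```bash
python3 -m pendant '{"grip":[-1,-1,-1],"xyz":[[0.003,0.004,0.008],[0.003,0.004,0.012],[0.003,0.004,0.012]],"twist":[0,0,0]}';python3 plan.py .6195 -.231 .0655 1.571
```

```text
time: 5.6
eef_pos: [0.6203, -0.2319, 0.0658]
orientation: [0.002, 3.141, -0.0]
contact_force: [-2.2, 0.2, 4.7]
grip_width: 0.251
t 5.6 pos [ 0.6203 -0.2319  0.0658] yaw 1.569 tilt 0.03 grip 23.3 q [-0.44  0.42  1.45  0.    1.27 -2.  ] F [-2.2  0.2  4.7]
xyz [0.003 0.004 0.001] dist rows 0.025390431019644624 twist -0.001 rows 0.011663511449460515
```

Contact of 4.7 N at the expected home height. Release, then lift.

```bash
python3 -m pendant '{"grip":[0.1,0.1,0.1,0.1,0.1],"xyz":[[0,0,0],[0,0,0],[0,0,0],[0,0,0],[0,0,-0.05]],"twist":[0,0,0,0,0]}';python3 -m pendant '{"grip":[0.1,0.1,0.1,0.1],"xyz":[[0,0,-0.2],[0,0,-0.35],[0,0,-0.35],[0,0,-0.35]],"twist":[0,0,0,0]}'; python3 plan.py .6017 .257 .155;python3 - <<'E'
from bench import viewer
import cv2
from h import *
for k in("wrist","scene"):
    c=viewer.camera(k);im=c["image"].copy()
    for u,v in proj(c,place(model('lid',False,.036),.6203,-.2319,0)): cv2.circle(im,(int(round(u)),int(round(v))),0,(0,255,0),-1)
    if k=="scene":im=cv2.resize(im[180:330,40:340],None,fx=2.5,fy=2.5)
    cv2.imwrite(f"pics/b_{k}.png",im)
E
```

```text
time: 6.1
eef_pos: [0.6186, -0.2312, 0.0755]
orientation: [-0.002, -3.138, -0.003]
contact_force: [-0.2, -0.5, -1.2]
grip_width: 0.546
time: 6.5
eef_pos: [0.6213, -0.2324, 0.1676]
orientation: [0.002, 3.138, -0.003]
contact_force: [0.1, 0.1, -0.6]
grip_width: 0.548
t 6.5 pos [ 0.6213 -0.2324  0.1676] yaw 1.569 tilt 0.24 grip 50.9 q [-0.44  0.33  1.37  0.    1.44 -2.  ] F [ 0.1  0.1 -0.6]
xyz [0.082 1.957 0.047] dist rows 9.798685892819977 twist 0.0 rows 0.0
```

View pics/b_wrist.png

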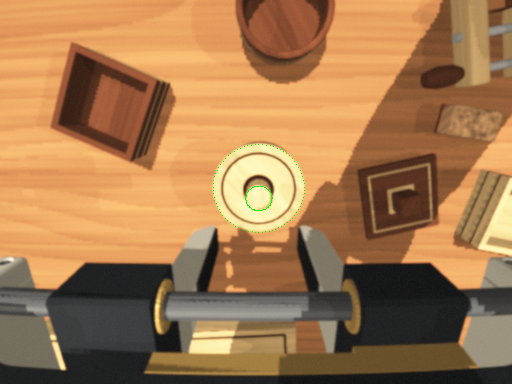

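View pics/b_scene.png

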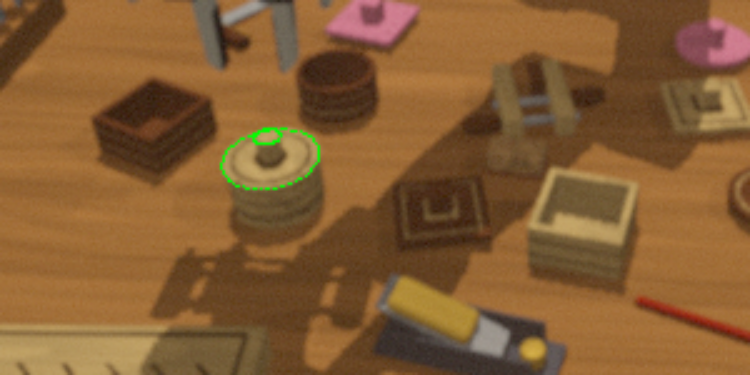

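The pale round lid is seated flat: the green predicted seated outline coincides with it in the wrist view (259,187) and the scene view. Next, the dark square lid.

```bash
python3 plan.py .6411 -.0661 .11 .2241
```

```text
t 6.6 pos [ 0.6195 -0.2316  0.164 ] yaw 1.569 tilt 0.1 grip 51.1 q [-0.44  0.33  1.37  0.    1.44 -2.  ] F [ 0.6 -0.1 -0.6]
xyz [-0.086  0.662  0.216] dist rows 3.50741930743062 twist -0.144 rows 1.5046265235785439
```

```bash
python3 -m pendant '{"grip":[0.1,0.1,0.1,0.1,0.1],"xyz":[[-0.02,0.18,0],[-0.05,0.36,0.05],[-0.085,0.55,0.12],[-0.085,0.66,0.21],[-0.085,0.66,0.21]],"twist":[-0.04,-0.08,-0.12,-0.144,-0.144]}';python3 -m pendant '{"grip":[0.1],"xyz":[[0,0,0]],"twist":[0]}'; python3 plan.py .6411 -.0661 .04 .2241;python3 - <<'E'
from bench import viewer
import cv2
from h import *
c=viewer.camera("wrist");im=c["image"].copy()
for u,v in proj(c,place(model('lid',True),.6411,-.0661,.2241)): cv2.circle(im,(int(round(u)),int(round(v))),0,(0,255,0),-1)
cv2.imwrite("pics/c_wrist.png",im)
E
```

```text
time: 7.1
eef_pos: [0.6378, -0.0619, 0.106]
orientation: [0.36, -3.111, -0.006]
contact_force: [-1.5, -0.3, -0.7]
grip_width: 0.551
time: 7.2
eef_pos: [0.64, -0.0662, 0.11]
orientation: [0.353, -3.117, -0.001]
contact_force: [0.3, -0.2, 0.5]
grip_width: 0.549
t 7.2 pos [ 0.64   -0.0662  0.11  ] yaw 1.797 tilt 0.26 grip 51.0 q [-0.18  0.33  1.48 -0.    1.34 -1.98] F [ 0.3 -0.2  0.5]
xyz [-0.006 -0.001  0.28 ] dist rows 1.400908293709679 twist 0.001 rows 0.011587245953871282
```

View pics/c_wrist.png

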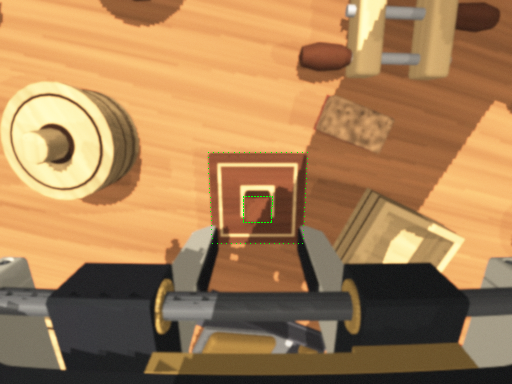

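The dark square lid at (258,198) is square to the jaws. Descend and grip.

```bash
python3 -m pendant '{"grip":[0.1,0.1,0.1,0.1,0.1],"xyz":[[-0.005,0,0.14],[-0.005,0,0.26],[-0.005,0,0.32],[-0.005,0,0.32],[-0.005,0,0.32]],"twist":[0,0,0,0,0]}'; python3 plan.py .6411 -.0661 .029 .2241
```

```text
time: 7.75
eef_pos: [0.6435, -0.0676, 0.0337]
orientation: [-0.35, 3.121, -0.001]
contact_force: [0.1, -0.7, 0.6]
grip_width: 0.55
t 7.75 pos [ 0.6435 -0.0676  0.0337] yaw 1.794 tilt 0.06 grip 51.2 q [-0.18  0.41  1.52 -0.    1.21 -1.98] F [ 0.1 -0.7  0.6]
xyz [0.008 0.008 0.019] dist rows 0.10913230734615281 twist -0.0 rows 0.0038312902720819665
```

```bash
python3 -m pendant '{"grip":[0.1,-1,-1,-1,-1],"xyz":[[0.007,0.007,0.017],[0.007,0.007,0.017],[0.007,0.007,0.017],[0.007,0.007,0.017],[0.007,0.007,0.017]],"twist":[0,0,0,0,0]}' 25; python3 -m pendant '{"grip":[-1],"xyz":[[0,0,0]],"twist":[0]}'; python3 plan.py .6411 -.0661 .029 .2241;  python3 plan.py .5354 -.3853 .165 1.145
```

```text
time: 8.25
eef_pos: [0.641, -0.0653, 0.0286]
orientation: [-0.352, 3.121, -0.0]
contact_force: [0.1, 0.9, 2.2]
grip_width: 0.255
time: 8.35
eef_pos: [0.6411, -0.0653, 0.0287]
orientation: [-0.352, 3.121, -0.0]
contact_force: [-0.0, -0.0, 2.2]
grip_width: 0.258
t 8.35 pos [ 0.6411 -0.0653  0.0287] yaw 1.796 tilt 0.03 grip 24.0 q [-0.18  0.41  1.53  0.    1.2  -1.98] F [-0.  -0.   2.2]
xyz [ 0.001 -0.003 -0.001] dist rows 0.017378412564088876 twist 0.0 rows 0.004576538010142303
t 8.35 pos [ 0.6411 -0.0653  0.0287] yaw 1.796 tilt 0.03 grip 24.0 q [-0.18  0.41  1.53  0.    1.2  -1.98] F [-0.  -0.   2.2]
xyz [ 0.697 -1.154 -0.545] dist rows 7.2705165068277156 twist 0.414 rows 4.339421316403913
```

```bash
python3 -m pendant '{"grip":[-1,-1,-1,-1,-1],"xyz":[[0,0,-0.15],[0,0,-0.35],[0,0,-0.5],[0.05,-0.1,-0.54],[0.15,-0.25,-0.54]],"twist":[0,0,0,0,0]}';python3 -m pendant '{"grip":[-1,-1,-1,-1,-1],"xyz":[[0.1,-0.16,0],[0.2,-0.32,0],[0.3,-0.49,0],[0.4,-0.65,0],[0.5,-0.82,0]],"twist":[0.08,0.16,0.24,0.33,0.414]}';python3 -m pendant '{"grip":[-1,-1],"xyz":[[0,0,0],[0,0,0]],"twist":[0,0]}'; python3 plan.py .5354 -.3853 .11 1.145
```

```text
time: 8.85
eef_pos: [0.6207, -0.1337, 0.1671]
orientation: [-0.357, 3.115, -0.003]
contact_force: [0.4, -0.4, -1.1]
grip_width: 0.252
time: 9.35
eef_pos: [0.541, -0.3637, 0.1631]
orientation: [-0.672, -3.069, -0.0]
contact_force: [0.4, -0.4, -0.5]
grip_width: 0.26
time: 9.55
eef_pos: [0.5412, -0.3633, 0.1628]
orientation: [-0.666, -3.07, -0.001]
contact_force: [0.2, 0.0, -1.4]
grip_width: 0.255
t 9.55 pos [ 0.5412 -0.3633  0.1628] yaw 1.144 tilt 0.04 grip 23.7 q [-0.67  0.3   1.41  0.    1.43 -1.81] F [ 0.2  0.  -1.4]
xyz [-0.016 -0.09   0.211] dist rows 1.150546912062822 twist -0.001 rows 0.009667317652995824
```

```bash
python3 -m pendant '{"grip":[-1,-1,-1,-1],"xyz":[[-0.016,-0.09,0],[-0.016,-0.09,0.15],[-0.016,-0.09,0.27],[-0.016,-0.09,0.27]],"twist":[0,0,0,0]}';python3 plan.py .5354 -.3853 .078 1.145;python3 - <<'E'
from bench import viewer
import cv2
from h import *
for k in("wrist","scene"):
    c=viewer.camera(k);im=c["image"].copy()
    for u,v in proj(c,place(model('box',True),.5354,-.3853,-.4258)): cv2.circle(im,(int(round(u)),int(round(v))),0,(0,255,0),-1)
    if k=="scene":im=cv2.resize(im[180:330,40:340],None,fx=2.5,fy=2.5)
    cv2.imwrite(f"pics/d_{k}.png",im)
E
```

```text
time: 9.95
eef_pos: [0.534, -0.3802, 0.0898]
orientation: [-0.657, -3.063, -0.008]
contact_force: [-0.1, 0.9, -0.7]
grip_width: 0.255
t 9.95 pos [ 0.534  -0.3802  0.0898] yaw 1.148 tilt 0.57 grip 23.7 q [-0.7   0.38  1.45  0.    1.32 -1.85] F [-0.1  0.9 -0.7]
xyz [-0.014 -0.016  0.047] dist rows 0.2586821693925818 twist 0.002 rows 0.020283016942927192
```

View pics/d_wrist.png

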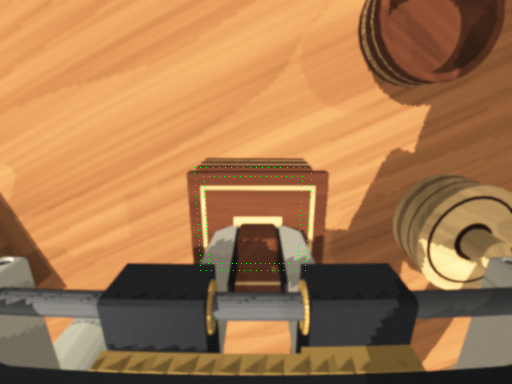

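View pics/d_scene.png

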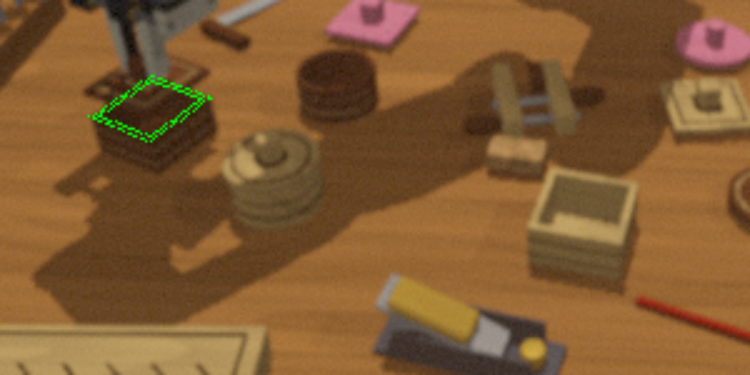

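The lid is aligned with the dark square box in both views.

```bash
python3 plan.py .5354 -.3853 .074 1.145; python3 -m pendant '{"grip":[-1,-1,-1],"xyz":[[0,0,0.06],[0,0,0.06],[0,0,0.06]],"twist":[0,0,0]}';python3 plan.py .5354 -.3853 .0647 1.145
```

```text
t 10.05 pos [ 0.5366 -0.3827  0.0955] yaw 1.148 tilt 0.11 grip 24.0 q [-0.7   0.38  1.44  0.    1.32 -1.85] F [-0.2 -0.4 -0.1]
xyz [-0.    -0.011  0.086] dist rows 0.4334118159892654 twist 0.002 rows 0.016934088681014568
time: 10.35
eef_pos: [0.5366, -0.3843, 0.0812]
orientation: [0.663, 3.071, -0.0]
contact_force: [-0.1, -0.3, -0.1]
grip_width: 0.255
t 10.35 pos [ 0.5366 -0.3843  0.0812] yaw 1.146 tilt 0.02 grip 23.7 q [-0.7   0.39  1.45 -0.    1.3  -1.84] F [-0.1 -0.3 -0.1]
xyz [ 0.003 -0.005  0.066] dist rows 0.3304381202562694 twist 0.0 rows 0.004208749214493932
```

```bash
python3 -m pendant '{"grip":[-1,-1,-1,-1],"xyz":[[0.003,-0.005,0.025],[0.003,-0.005,0.05],[0.003,-0.005,0.066],[0.003,-0.005,0.07]],"twist":[0,0,0,0]}';python3 plan.py .5354 -.3853 .0647 1.145
```

```text
time: 10.75
eef_pos: [0.535, -0.3854, 0.0643]
orientation: [-0.664, -3.07, -0.0]
contact_force: [-7.6, 5.4, 15.5]
grip_width: 0.26
t 10.75 pos [ 0.535  -0.3854  0.0643] yaw 1.145 tilt 0.01 grip 24.2 q [-0.7   0.41  1.46 -0.    1.27 -1.85] F [-7.6  5.4 15.5]
xyz [-0.001  0.001 -0.001] dist rows 0.010510756827137082 twist 0.0 rows 0.0007061761537616211
```

Home height reached with 15 N down. Ease off, release and lift.

```bash
python3 -m pendant '{"grip":[-1,0.1,0.1,0.1,0.1],"xyz":[[0,0,-0.005],[0,0,-0.005],[0,0,-0.005],[0,0,-0.005],[0,0,-0.005]],"twist":[0,0,0,0,0]}';python3 -m pendant '{"grip":[0.1,0.1,0.1,0.1,0.1],"xyz":[[0,0,-0.1],[0,0,-0.25],[0,0,-0.36],[0,0,-0.36],[0,0,-0.36]],"twist":[0,0,0,0,0]}'; python3 - <<'E'
from bench import viewer
import cv2
from h import *
for k in("wrist","scene"):
    c=viewer.camera(k);im=c["image"].copy()
    for u,v in proj(c,place(model('lid',True,.036),.5354,-.3853,-.4258)): cv2.circle(im,(int(round(u)),int(round(v))),0,(0,255,0),-1)
    if k=="scene":im=cv2.resize(im[180:330,40:340],None,fx=2.5,fy=2.5)
    cv2.imwrite(f"pics/e_{k}.png",im)
E
python3 plan.py .4521 .205 .165 1.703
```

```text
time: 11.25
eef_pos: [0.535, -0.3852, 0.0642]
orientation: [-0.663, -3.07, -0.0]
contact_force: [0.4, -0.3, 0.1]
grip_width: 0.534
time: 11.75
eef_pos: [0.5356, -0.3856, 0.1553]
orientation: [0.663, 3.069, -0.001]
contact_force: [-0.2, 0.5, 0.1]
grip_width: 0.551
t 11.85 pos [ 0.5344 -0.3846  0.1527] yaw 1.145 tilt 0.14 grip 51.1 q [-0.7   0.33  1.39 -0.    1.42 -1.85] F [-0.1  0.8 -0.1]
xyz [ 1.274  2.012 -0.045] dist rows 11.909681406793633 twist -0.355 rows 3.7204972110467076
```

View pics/e_wrist.png

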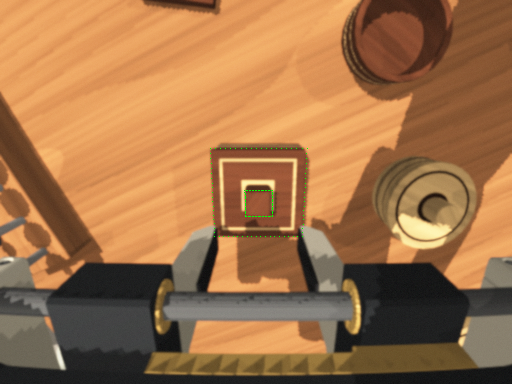

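View pics/e_scene.png

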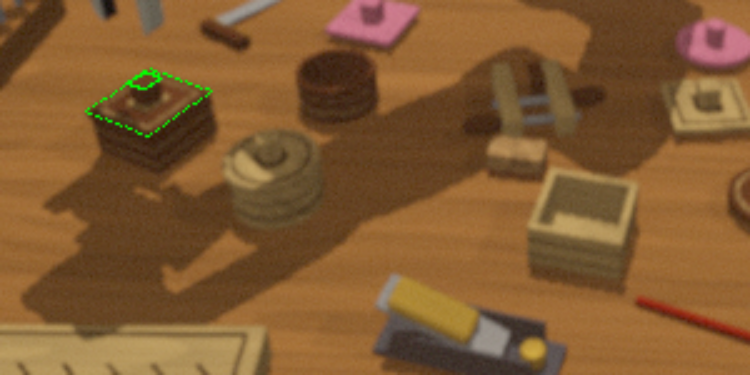

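The dark square lid is seated: the outline matches at (258,190) in the wrist view and in the scene view. Next, the pale square lid.

```bash
python3 -m pendant '{"grip":[0.1,0.1,0.1,0.1,0.1],"xyz":[[0.1,0.16,-0.03],[0.21,0.33,-0.03],[0.32,0.5,-0.03],[0.42,0.67,-0.03],[0.52,0.83,-0.03]],"twist":[0,0,0,0,0]}';python3 -m pendant '{"grip":[0.1,0.1,0.1,0.1,0.1],"xyz":[[0.1,0.16,0],[0.21,0.33,0],[0.32,0.5,0],[0.42,0.67,0],[0.52,0.83,0]],"twist":[-0.08,-0.16,-0.24,-0.32,-0.355]}';python3 -m pendant '{"grip":[0.1],"xyz":[[0,0,0]],"twist":[0]}'; python3 plan.py .4521 .205 .11 1.703
```

```text
time: 12.35
eef_pos: [0.5007, -0.1402, 0.1599]
orientation: [-0.663, -3.068, -0.001]
contact_force: [1.6, 0.6, 0.0]
grip_width: 0.55
time: 12.85
eef_pos: [0.468, 0.1019, 0.1603]
orientation: [0.215, -3.132, 0.0]
contact_force: [0.1, -0.2, -0.3]
grip_width: 0.549
time: 12.95
eef_pos: [0.4674, 0.1051, 0.1603]
orientation: [0.219, -3.131, -0.003]
contact_force: [-0.3, 0.1, -0.7]
grip_width: 0.548
t 12.95 pos [0.4674 0.1051 0.1603] yaw 1.711 tilt 0.2 grip 50.9 q [ 0.11 -0.16  1.9   0.    1.41 -1.6 ] F [-0.3  0.1 -0.7]
xyz [0.004 0.404 0.202] dist rows 2.2579315914394757 twist 0.005 rows 0.05051600656734201
```

```bash
python3 -m pendant '{"grip":[0.1,0.1,0.1,0.1,0.1],"xyz":[[0,0.19,0.05],[0,0.35,0.15],[0.004,0.404,0.2],[0.004,0.404,0.2],[0.004,0.404,0.2]],"twist":[0.005,0.005,0.005,0.005,0.005]}'; python3 plan.py .4521 .205 .04 1.703;python3 - <<'E'
from bench import viewer
import cv2
from h import *
c=viewer.camera("wrist");im=c["image"].copy()
for u,v in proj(c,place(model('lid',True),.4521,.205,.1326)): cv2.circle(im,(int(round(u)),int(round(v))),0,(0,255,0),-1)
cv2.imwrite("pics/f_wrist.png",im)
E
```

```text
time: 13.45
eef_pos: [0.455, 0.1988, 0.1113]
orientation: [0.195, -3.134, 0.002]
contact_force: [-0.1, -0.4, 0.5]
grip_width: 0.553
t 13.45 pos [0.455  0.1988 0.1113] yaw 1.695 tilt 0.13 grip 51.5 q [ 0.31 -0.06  1.9  -0.    1.31 -1.39] F [-0.1 -0.4  0.5]
xyz [0.008 0.026 0.285] dist rows 1.4322307688855778 twist -0.005 rows 0.05244750044745275
```

View pics/f_wrist.png

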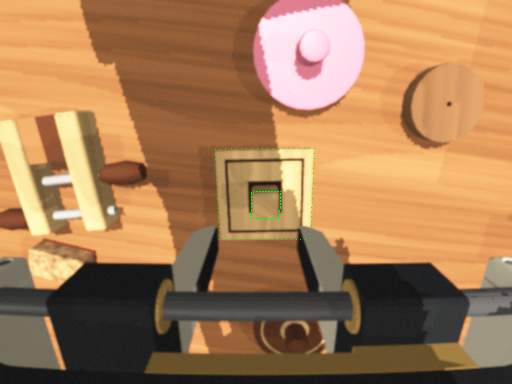

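The pale square lid at (265,194) matches the predicted outline.

```bash
python3 -m pendant '{"grip":[0.1,0.1,0.1,0.1,0.1],"xyz":[[0.008,0.025,0.1],[0.008,0.025,0.24],[0.008,0.025,0.3],[0.008,0.025,0.3],[0.008,0.025,0.3]],"twist":[-0.005,-0.005,-0.005,-0.005,-0.005]}'; python3 plan.py .4521 .205 .029 1.703
```

```text
time: 14.0
eef_pos: [0.4537, 0.2052, 0.0381]
orientation: [-0.205, 3.134, 0.0]
contact_force: [0.2, -0.5, 0.2]
grip_width: 0.549
t 14.0 pos [0.4537 0.2052 0.0381] yaw 1.701 tilt 0.06 grip 51.0 q [ 0.32  0.04  1.95 -0.    1.15 -1.38] F [ 0.2 -0.5  0.2]
xyz [0.006 0.    0.037] dist rows 0.18545198805493365 twist -0.001 rows 0.011286856383762315
```

```bash
python3 -m pendant '{"grip":[0.1,0.1,-1,-1,-1],"xyz":[[0.005,0,0.036],[0.005,0,0.036],[0.005,0,0.036],[0.005,0,0.036],[0.005,0,0.036]],"twist":[0,0,0,0,0]}' 25; python3 -m pendant '{"grip":[-1,-1],"xyz":[[0,0,0],[0,0,0]],"twist":[0,0]}'; python3 plan.py .4521 .205 .029 1.703;  python3 plan.py .6602 .0716 .165 1.361
```

```text
time: 14.5
eef_pos: [0.4516, 0.206, 0.0283]
orientation: [-0.207, 3.134, 0.0]
contact_force: [-1.0, 0.2, -1.0]
grip_width: 0.343
time: 14.7
eef_pos: [0.4515, 0.2059, 0.0282]
orientation: [-0.207, 3.134, 0.0]
contact_force: [-0.0, -0.4, 1.7]
grip_width: 0.255
t 14.7 pos [0.4515 0.2059 0.0282] yaw 1.703 tilt 0.02 grip 23.7 q [ 0.32  0.05  1.96 -0.    1.14 -1.38] F [-0.  -0.4  1.7]
xyz [-0.002 -0.004 -0.003] dist rows 0.027141392595564452 twist -0.0 rows 0.0001576287612330575
t 14.7 pos [0.4515 0.2059 0.0282] yaw 1.703 tilt 0.02 grip 23.7 q [ 0.32  0.05  1.96 -0.    1.14 -1.38] F [-0.  -0.4  1.7]
xyz [-0.757 -0.643 -0.547] dist rows 5.667571074765873 twist 0.218 rows 2.281001462446469
```

Home TCP height for this one is 0.0642. Lift and carry.

```bash
python3 -m pendant '{"grip":[-1,-1,-1,-1,-1],"xyz":[[0,0,-0.15],[0,0,-0.35],[0,0,-0.5],[-0.1,-0.08,-0.54],[-0.24,-0.2,-0.54]],"twist":[0,0,0,0,0]}';python3 -m pendant '{"grip":[-1,-1,-1,-1,-1],"xyz":[[-0.14,-0.12,0],[-0.28,-0.24,0],[-0.42,-0.36,0],[-0.51,-0.44,0],[-0.51,-0.44,0]],"twist":[0.06,0.12,0.18,0.218,0.218]}';python3 -m pendant '{"grip":[-1,-1],"xyz":[[0,0,0],[0,0,0]],"twist":[0,0]}'; python3 plan.py .6602 .0716 .09 1.361
```

```text
time: 15.2
eef_pos: [0.5191, 0.1655, 0.1667]
orientation: [-0.212, 3.129, 0.002]
contact_force: [1.1, 0.2, -1.0]
grip_width: 0.255
time: 15.7
eef_pos: [0.6604, 0.0689, 0.1618]
orientation: [-0.338, -3.123, 0.001]
contact_force: [-0.7, 1.2, -1.9]
grip_width: 0.253
time: 15.9
eef_pos: [0.6575, 0.0727, 0.1626]
orientation: [-0.328, -3.123, -0.0]
contact_force: [0.7, 0.1, -0.7]
grip_width: 0.258
t 15.9 pos [0.6575 0.0727 0.1626] yaw 1.362 tilt 0.06 grip 24.0 q [ 0.03  0.33  1.37  0.    1.44 -1.33] F [ 0.7  0.1 -0.7]
xyz [-0.012 -0.002  0.29 ] dist rows 1.453460805368821 twist 0.0 rows 0.004898279080288899
```

```bash
python3 -m pendant '{"grip":[-1,-1,-1,-1,-1],"xyz":[[-0.011,-0.002,0.1],[-0.011,-0.002,0.23],[-0.011,-0.002,0.29],[-0.011,-0.002,0.29],[-0.011,-0.002,0.29]],"twist":[0,0,0,0,0]}';python3 - <<'E'
from bench import viewer
import cv2
from h import *
for k in("wrist","scene"):
    c=viewer.camera(k);im=c["image"].copy()
    for u,v in proj(c,place(model('box',True),.6602,.0716,-.2097)): cv2.circle(im,(int(round(u)),int(round(v))),0,(0,255,0),-1)
    if k=="scene":im=cv2.resize(im[180:330,140:440],None,fx=2.5,fy=2.5)
    cv2.imwrite(f"pics/g_{k}.png",im)
E
python3 plan.py .6602 .0716 .0642 1.361
```

```text
time: 16.4
eef_pos: [0.6608, 0.0714, 0.0913]
orientation: [0.329, 3.124, 0.0]
contact_force: [-1.0, 0.2, -0.4]
grip_width: 0.258
t 16.5 pos [0.6621 0.0712 0.0928] yaw 1.361 tilt 0.18 grip 23.9 q [ 0.03  0.39  1.43 -0.    1.32 -1.33] F [0.  0.7 0.1]
xyz [0.008 0.    0.114] dist rows 0.573914526983497 twist -0.0 rows 0.000960738410036611
```

View pics/g_wrist.png

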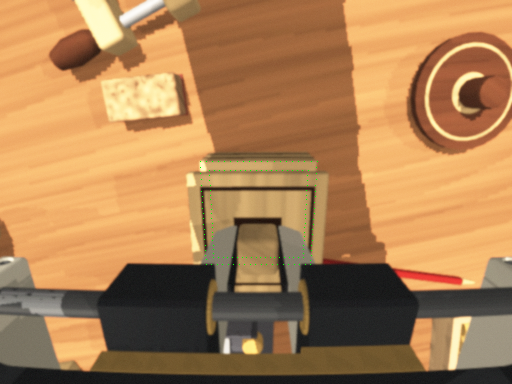

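View pics/g_scene.png

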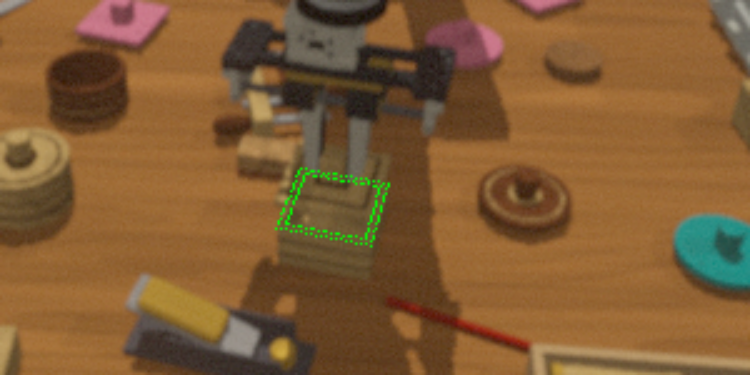

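The lid is above the pale square box, parallel and centred within a couple of mm. Lowering it.

```bash
python3 -m pendant '{"grip":[-1,-1,-1,-1,-1],"xyz":[[0.004,0.001,0.03],[0.004,0.001,0.06],[0.004,0.001,0.085],[0.004,0.001,0.104],[0.004,0.001,0.108]],"twist":[0,0,0,0,0]}';python3 plan.py .6602 .0716 .0642 1.361
```

```text
time: 17.0
eef_pos: [0.6598, 0.0712, 0.0639]
orientation: [-0.33, -3.124, 0.0]
contact_force: [-6.5, -0.4, 12.0]
grip_width: 0.254
t 17.0 pos [0.6598 0.0712 0.0639] yaw 1.36 tilt 0.03 grip 23.6 q [ 0.03  0.42  1.45 -0.    1.27 -1.33] F [-6.5 -0.4 12. ]
xyz [-0.001  0.002 -0.001] dist rows 0.011579474654424757 twist -0.0 rows 0.00423024391393572
```

```bash
python3 -m pendant '{"grip":[-1,0.1,0.1,0.1,0.1],"xyz":[[0,0,-0.005],[0,0,-0.005],[0,0,-0.005],[0,0,-0.005],[0,0,-0.005]],"twist":[0,0,0,0,0]}';python3 -m pendant '{"grip":[0.1,0.1,0.1,0.1,0.1],"xyz":[[0,0,-0.1],[0,0,-0.25],[0,0,-0.36],[0,0,-0.36],[0,0,-0.36]],"twist":[0,0,0,0,0]}'; python3 - <<'E'
from bench import viewer
import cv2
from h import *
for k in("wrist","scene"):
    c=viewer.camera(k);im=c["image"].copy()
    for u,v in proj(c,place(model('lid',True,.036),.6602,.0716,-.2097)): cv2.circle(im,(int(round(u)),int(round(v))),0,(0,255,0),-1)
    if k=="scene":im=cv2.resize(im[180:330,140:440],None,fx=2.5,fy=2.5)
    cv2.imwrite(f"pics/i_{k}.png",im)
E
python3 plan.py .6017 .257 .11 1.571
```

```text
time: 17.5
eef_pos: [0.6599, 0.0713, 0.0646]
orientation: [-0.33, -3.124, 0.0]
contact_force: [-0.0, 0.0, -0.4]
grip_width: 0.532
time: 18.0
eef_pos: [0.6606, 0.0713, 0.1556]
orientation: [0.33, 3.122, 0.0]
contact_force: [-0.4, 0.7, -0.8]
grip_width: 0.551
t 18.1 pos [0.659  0.0713 0.153 ] yaw 1.36 tilt 0.14 grip 51.0 q [ 0.03  0.34  1.38 -0.    1.42 -1.33] F [0.4 0.5 0.3]
xyz [0.379 0.679 0.172] dist rows 3.9811669882630416 twist -0.134 rows 1.404540063356324
```

View pics/i_wrist.png

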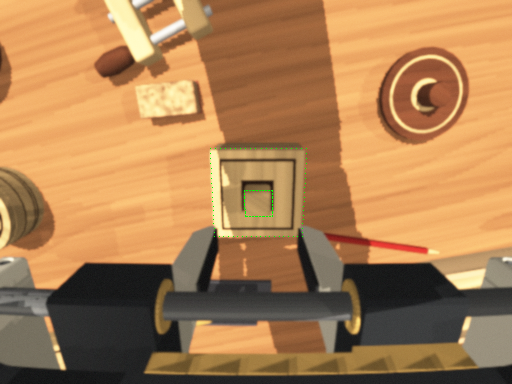

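View pics/i_scene.png

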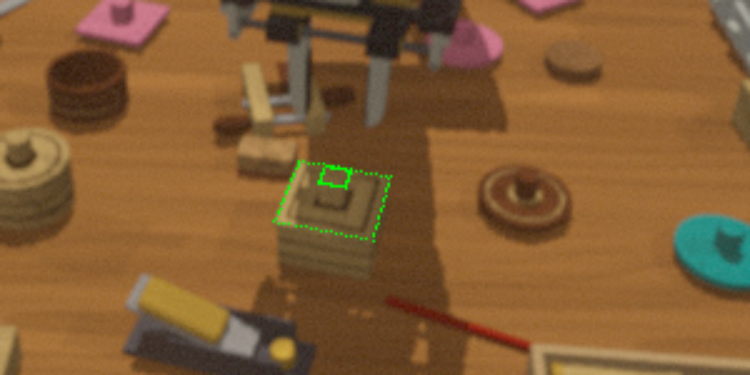

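The pale square lid is seated: the outline coincides at (258,193). Last, the dark round lid, keeping the same yaw.

```bash
python3 -m pendant '{"grip":[0.1,0.1,0.1,0.1,0.1],"xyz":[[0.09,0.17,0],[0.19,0.34,0],[0.28,0.51,0.05],[0.375,0.67,0.12],[0.379,0.679,0.17]],"twist":[0,0,0,0,0]}';python3 -m pendant '{"grip":[0.1,0.1],"xyz":[[0,0,0],[0,0,0]],"twist":[0,0]}';python3 plan.py .6017 .257 .04; python3 - <<'E'
from bench import viewer
import cv2
from h import *
c=viewer.camera("wrist");im=c["image"].copy()
for u,v in proj(c,place(model('lid',False),.6017,.257,0)): cv2.circle(im,(int(round(u)),int(round(v))),0,(0,255,0),-1)
cv2.imwrite("pics/j_wrist.png",im)
E
```

```text
time: 18.6
eef_pos: [0.5989, 0.262, 0.109]
orientation: [-0.321, -3.121, 0.0]
contact_force: [0.1, 0.5, -0.5]
grip_width: 0.552
time: 18.8
eef_pos: [0.6023, 0.2559, 0.1109]
orientation: [-0.33, -3.122, 0.002]
contact_force: [-0.0, 0.4, 0.4]
grip_width: 0.554
t 18.8 pos [0.6023 0.2559 0.1109] yaw 1.36 tilt 0.15 grip 51.5 q [ 0.32  0.35  1.44 -0.    1.35 -1.04] F [-0.   0.4  0.4]
xyz [0.003 0.004 0.284] dist rows 1.419031428204276 twist 0.0 rows 0.0
```

View pics/j_wrist.png

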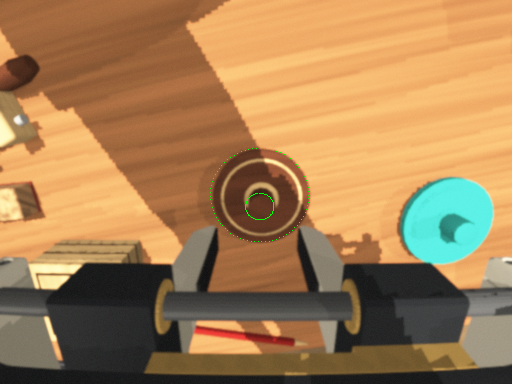

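The dark round lid sits at (260,195), centred between the jaws. Descend and grip.

```bash
python3 -m pendant '{"grip":[0.1,0.1,0.1,0.1,0.1],"xyz":[[0.003,0.003,0.13],[0.003,0.003,0.25],[0.003,0.003,0.31],[0.003,0.003,0.31],[0.003,0.003,0.31]],"twist":[0,0,0,0,0]}'; python3 plan.py .6017 .257 .029
```

```text
time: 19.35
eef_pos: [0.6031, 0.2574, 0.0359]
orientation: [0.331, 3.123, 0.001]
contact_force: [0.4, -1.3, 1.2]
grip_width: 0.55
t 19.35 pos [0.6031 0.2574 0.0359] yaw 1.359 tilt 0.06 grip 51.2 q [ 0.33  0.43  1.49 -0.    1.22 -1.03] F [ 0.4 -1.3  1.2]
xyz [ 0.005 -0.003  0.027] dist rows 0.1406149578795798 twist 0.0 rows 0.0
```

```bash
python3 -m pendant '{"grip":[0.1,0.1,-1,-1,-1],"xyz":[[0.004,-0.002,0.026],[0.004,-0.002,0.026],[0.004,-0.002,0.026],[0.004,-0.002,0.026],[0.004,-0.002,0.026]],"twist":[0,0,0,0,0]}' 25; python3 -m pendant '{"grip":[-1,-1],"xyz":[[0,0,0],[0,0,0]],"twist":[0,0]}';  python3 plan.py .453 -.2077 .165
```

```text
time: 19.85
eef_pos: [0.6013, 0.2579, 0.0286]
orientation: [0.33, 3.124, 0.0]
contact_force: [-0.2, -0.3, -0.1]
grip_width: 0.341
time: 20.05
eef_pos: [0.6012, 0.2579, 0.0285]
orientation: [0.33, 3.124, 0.0]
contact_force: [0.0, 0.2, 1.5]
grip_width: 0.249
t 20.05 pos [0.6012 0.2579 0.0285] yaw 1.361 tilt 0.02 grip 23.2 q [ 0.33  0.44  1.5   0.    1.21 -1.03] F [0.  0.2 1.5]
xyz [ 0.191 -1.945 -0.547] dist rows 10.146367741448708 twist 0.0 rows 0.0
```

```bash
python3 -m pendant '{"grip":[-1,-1,-1,-1,-1],"xyz":[[0,0,-0.15],[0,0,-0.35],[0,0,-0.5],[0.01,-0.15,-0.54],[0.03,-0.33,-0.54]],"twist":[0,0,0,0,0]}';python3 -m pendant '{"grip":[-1,-1,-1,-1,-1],"xyz":[[0.02,-0.19,0],[0.04,-0.38,0],[0.06,-0.57,0],[0.08,-0.76,0],[0.1,-0.95,0]],"twist":[0,0,0,0,0]}';python3 -m pendant '{"grip":[-1,-1,-1,-1,-1],"xyz":[[0.02,-0.19,0],[0.04,-0.38,0],[0.06,-0.57,0],[0.06,-0.65,0],[0.06,-0.65,0]],"twist":[0,0,0,0,0]}';python3 -m pendant '{"grip":[-1],"xyz":[[0,0,0]],"twist":[0]}'; python3 plan.py .453 -.2077 .09
```

```text
time: 20.55
eef_pos: [0.5784, 0.1794, 0.1669]
orientation: [0.325, 3.119, 0.003]
contact_force: [0.8, -0.7, -1.3]
grip_width: 0.251
time: 21.05
eef_pos: [0.5015, -0.05, 0.1632]
orientation: [0.329, 3.124, -0.0]
contact_force: [1.2, -0.9, -0.0]
grip_width: 0.255
time: 21.55
eef_pos: [0.4529, -0.2069, 0.1633]
orientation: [-0.336, -3.124, 0.001]
contact_force: [0.0, 0.6, -0.4]
grip_width: 0.255
time: 21.65
eef_pos: [0.4537, -0.2042, 0.1631]
orientation: [-0.332, -3.124, -0.001]
contact_force: [0.4, 0.5, -1.5]
grip_width: 0.25
t 21.65 pos [ 0.4537 -0.2042  0.1631] yaw 1.359 tilt 0.03 grip 23.3 q [-0.53 -0.11  1.85  0.    1.4  -1.89] F [ 0.4  0.5 -1.5]
xyz [-0.    -0.015  0.292] dist rows 1.463884612644288 twist 0.0 rows 0.0
```

```bash
python3 -m pendant '{"grip":[-1,-1,-1,-1,-1],"xyz":[[0,-0.015,0.1],[0,-0.015,0.23],[0,-0.015,0.29],[0,-0.015,0.29],[0,-0.015,0.29]],"twist":[0,0,0,0,0]}';python3 - <<'E'
from bench import viewer
import cv2
from h import *
for k in("wrist","scene"):
    c=viewer.camera(k);im=c["image"].copy()
    for u,v in proj(c,place(model('box',False),.453,-.2077,0)): cv2.circle(im,(int(round(u)),int(round(v))),0,(0,255,0),-1)
    if k=="scene":im=cv2.resize(im[150:300,40:340],None,fx=2.5,fy=2.5)
    cv2.imwrite(f"pics/k_{k}.png",im)
E
python3 plan.py .453 -.2077 .0645
```

```text
time: 22.15
eef_pos: [0.4535, -0.2073, 0.0913]
orientation: [-0.328, -3.124, -0.0]
contact_force: [0.1, -0.4, -0.6]
grip_width: 0.258
t 22.25 pos [ 0.4543 -0.2081  0.0925] yaw 1.361 tilt 0.14 grip 23.7 q [-0.53 -0.04  1.91  0.    1.26 -1.89] F [ 0.6 -0.9 -0.8]
xyz [0.006 0.001 0.112] dist rows 0.5600687934264862 twist 0.0 rows 0.0
```

View pics/k_wrist.png

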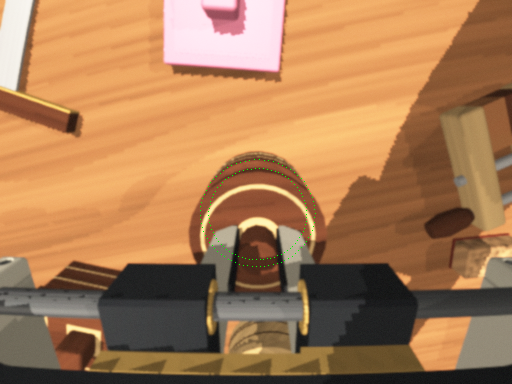

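View pics/k_scene.png

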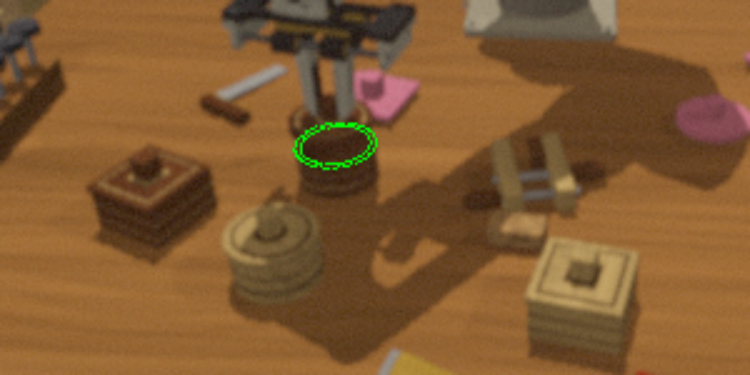

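The lid is over the dark round box with the outline agreeing, the same picture as before the earlier good fits. Lowering it.

```bash
python3 -m pendant '{"grip":[-1,-1,-1,-1,-1],"xyz":[[0.003,0.001,0.03],[0.003,0.001,0.06],[0.003,0.001,0.085],[0.003,0.001,0.103],[0.003,0.001,0.107]],"twist":[0,0,0,0,0]}';python3 plan.py .453 -.2077 .0645
```

```text
time: 22.75
eef_pos: [0.4521, -0.2074, 0.064]
orientation: [-0.33, -3.123, -0.001]
contact_force: [-6.3, 3.5, 12.6]
grip_width: 0.251
t 22.75 pos [ 0.4521 -0.2074  0.064 ] yaw 1.36 tilt 0.06 grip 23.3 q [-0.53 -0.    1.93  0.    1.21 -1.89] F [-6.3  3.5 12.6]
xyz [-0.004 -0.001 -0.002] dist rows 0.02133172834768223 twist 0.0 rows 0.0
```

```bash
python3 -m pendant '{"grip":[-1,0.1,0.1,0.1,0.1],"xyz":[[0,0,-0.005],[0,0,-0.005],[0,0,-0.005],[0,0,-0.005],[0,0,-0.005]],"twist":[0,0,0,0,0]}';python3 -m pendant '{"grip":[0.1,0.1,0.1,0.1,0.1],"xyz":[[0,0,-0.1],[0,0,-0.25],[0,0,-0.4],[0,0,-0.5],[0,0,-0.5]],"twist":[0,0,0,0,0]}'; python3 -m pendant '{"grip":[0.1,0.1,0.1,0.1,0.1],"xyz":[[0.15,0,-0.1],[0.2,0,-0.2],[0.2,0,-0.2],[0.2,0,-0.2],[0.2,0,-0.2]],"twist":[0,0,0,0,0]}';python3 - <<'E'
from bench import viewer
import cv2
from h import *
L={'lid_rp':(.6203,-.2319,0),'lid_sd':(.5354,-.3853,-.4258),'lid_sp':(.6602,.0716,-.2097),'lid_rd':(.4523,-.2075,0)}
for k in("top","scene"):
    c=viewer.camera(k);g=grad(c["image"]);im=cv2.resize(c["image"],None,fx=3,fy=3,interpolation=cv2.INTER_CUBIC)
    for n,x in L.items():
        m=model('lid',n[4]=='s',.036)
        f,s=fit([c],m,*x,n[4]=='s',r=.006);print(k,n,np.round(f-np.array(x),4),round(score(c,g,m,x),1),round(s,1))
        for u,v in proj(c,place(m,*x)): cv2.circle(im,(int(u*3+1),int(v*3+1)),0,(0,255,0),-1)
    if k=="top":im=im[240:600,650:1300]
    else: im=im[480:900,200:1000]
    cv2.imwrite(f"pics/l_{k}.png",im)
E
python3 plan.py .45 -.2 .2
```

```text
time: 23.25
eef_pos: [0.4524, -0.2075, 0.0652]
orientation: [0.33, 3.124, -0.0]
contact_force: [-0.0, -0.4, -0.4]
grip_width: 0.531
time: 23.75
eef_pos: [0.4548, -0.2088, 0.1951]
orientation: [0.329, 3.117, -0.005]
contact_force: [1.0, -0.4, 0.5]
grip_width: 0.551
time: 24.25
eef_pos: [0.4033, -0.1968, 0.2388]
orientation: [-0.33, -3.123, -0.001]
contact_force: [-0.3, -0.4, 0.0]
grip_width: 0.55
top lid_rp [-0.0006 -0.0008 -0.    ] 99.1 100.2
top lid_sd [ 0.0015  0.003  -0.1511] 60.5 69.7
top lid_sp [-0.0009 -0.0004  0.0042] 108.7 110.6
top lid_rd [ 0.0009 -0.0059  0.    ] 65.1 83.9
scene lid_rp [-0.0013 -0.0005 -0.    ] 68.0 68.6
scene lid_sd [-0.0013 -0.      0.0109] 94.6 95.5
scene lid_sp [ 0.0004 -0.0006  0.0117] 86.4 86.9
scene lid_rd [-0.0057  0.0008  0.    ] 84.6 90.2
t 24.35 pos [ 0.4033 -0.1967  0.2388] yaw 1.361 tilt 0.13 grip 51.3 q [-0.57 -0.29  1.87  0.    1.57 -1.93] F [-0.7  0.7 -0.5]
xyz [-0.186  0.026  0.155] dist rows 1.2158447522174904 twist 0.0 rows 0.0
```

View pics/l_top.png

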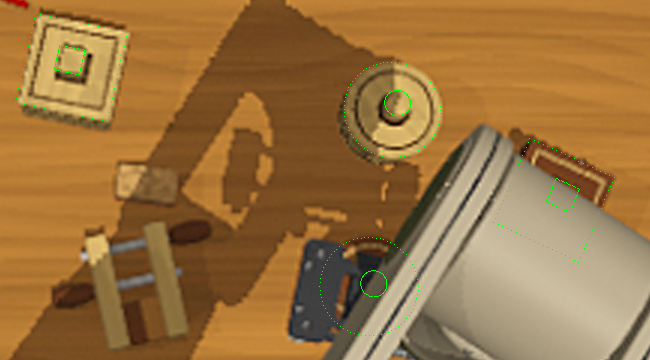

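View pics/l_scene.png

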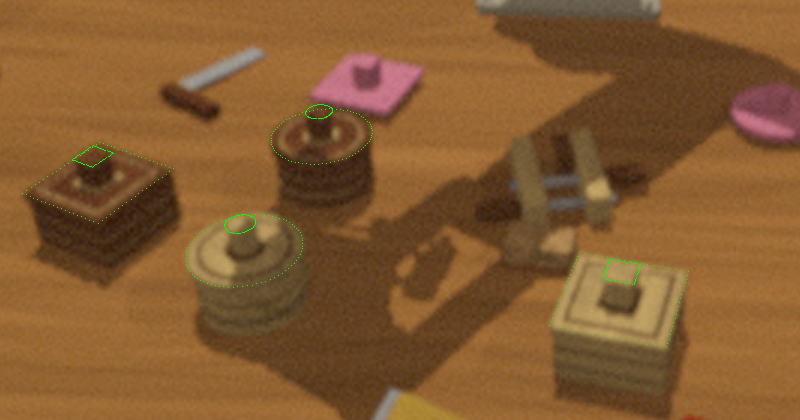

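Three lids check out. The dark round one is partly hidden by the arm in the top view, so I'm moving the arm aside for a clear look.

```bash
python3 -m pendant '{"grip":[0.1,0.1,0.1,0.1,0.1],"xyz":[[0,0.19,0],[0,0.38,0],[0,0.57,0],[0,0.76,0],[0,0.95,0]],"twist":[0,0,0,0,0]}'; python3 -m pendant '{"grip":[0.1,0.1,0.1,0.1,0.1],"xyz":[[0,0.19,0],[0,0.38,0],[0,0.57,0],[0,0.76,0],[0,0.76,0]],"twist":[0,0,0,0,0]}';python3 - <<'E'
from bench import viewer
import cv2
from h import *
L={'lid_rp':(.6203,-.2319,0),'lid_sd':(.5354,-.3853,-.4258),'lid_sp':(.6602,.0716,-.2097),'lid_rd':(.4523,-.2075,0)}
for k in("top","scene"):
    c=viewer.camera(k);g=grad(c["image"]);im=cv2.resize(c["image"],None,fx=3,fy=3,interpolation=cv2.INTER_CUBIC)
    cv2.imwrite(f"pics/n_{k}.png",c["image"])
    for n,x in L.items():
        m=model('lid',n[4]=='s',.036)
        f,s=fit([c],m,*x,n[4]=='s',r=.006);print(k,n,np.round(f-np.array(x),4),round(score(c,g,m,x),1),round(s,1))
        for u,v in proj(c,place(m,*x)): cv2.circle(im,(int(u*3+1),int(v*3+1)),0,(0,255,0),-1)
    if k=="top":im=im[240:600,650:1300]
    else: im=cv2.resize(im[600:840,200:640],None,fx=1.8,fy=1.8)
    cv2.imwrite(f"pics/m_{k}.png",im)
E
python3 plan.py .45 -.2 .2
```

```text
time: 24.85
eef_pos: [0.453, 0.0372, 0.2393]
orientation: [-0.33, -3.123, 0.0]
contact_force: [1.3, -0.3, -0.2]
grip_width: 0.549
time: 25.35
eef_pos: [0.4923, 0.2261, 0.2381]
orientation: [-0.322, -3.122, -0.001]
contact_force: [-0.9, -0.5, 0.1]
grip_width: 0.551
top lid_rp [-0.0004 -0.0009  0.    ] 103.5 104.4
top lid_sd [-0.0055  0.0003  0.0045] 77.7 92.1
top lid_sp [-0.001  -0.0004  0.0025] 108.6 110.6
top lid_rd [-0.0044  0.0029  0.    ] 84.7 93.5
scene lid_rp [-0.0013 -0.0005  0.    ] 90.6 92.0
scene lid_sd [-0.0013 -0.0004 -0.0013] 95.1 96.1
scene lid_sp [ 0.0004 -0.0005  0.0117] 87.2 87.6
scene lid_rd [-0.0031 -0.      0.    ] 88.4 90.5
t 25.45 pos [0.4922 0.2219 0.2386] yaw 1.363 tilt 0.16 grip 51.4 q [ 0.33 -0.03  1.64 -0.    1.54 -1.03] F [1.  0.2 0.3]
xyz [-0.183 -1.686  0.157] dist rows 8.51581149116181 twist 0.0 rows 0.0
```

View pics/m_top.png

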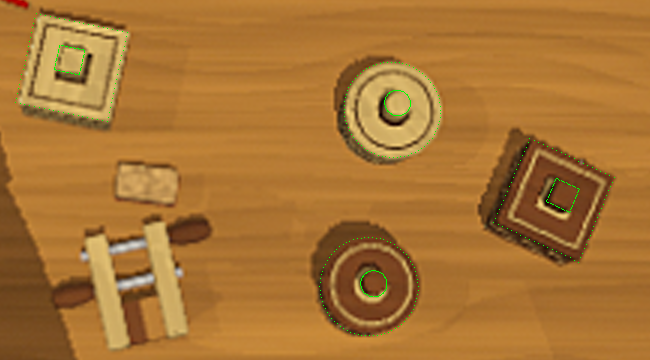

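View pics/m_scene.png

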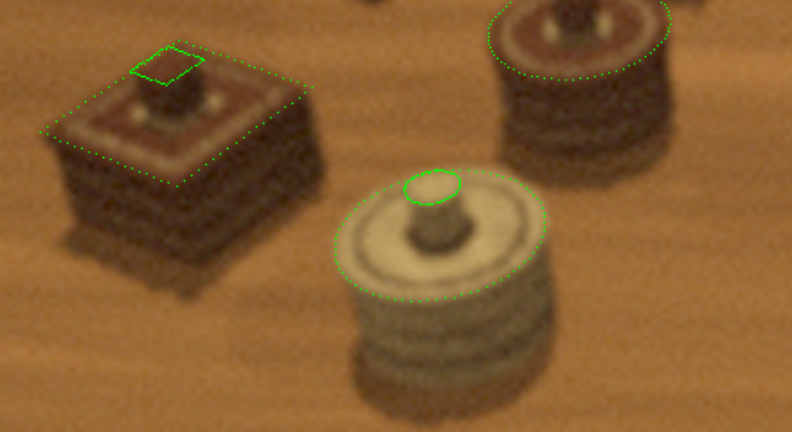

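View pics/n_top.png

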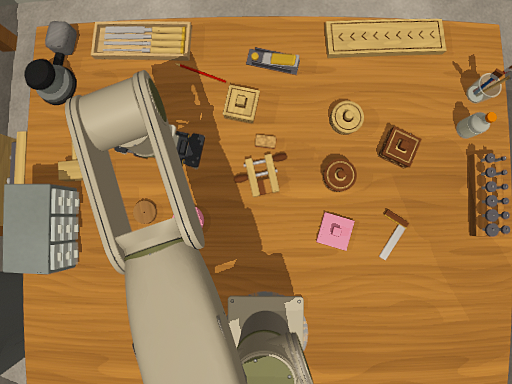

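All four overlays for fully seated lids match in the clear views: pale square (241,103), pale round (347,116), dark square (399,146) and dark round (340,174) in the top view. The clamp is where it was. Handing in.

```bash
python3 -m pendant '{"grip":[0.1,0.1,0.1],"xyz":[[0,0,0],[0,0,0],[0,0,0]],"twist":[0,0,0]}'; python3 -c "
from bench import robot
print(robot.close_job())"
```

```text
time: 25.75
eef_pos: [0.493, 0.2199, 0.2404]
orientation: [0.333, 3.124, 0.0]
contact_force: [-0.1, 0.6, -0.8]
grip_width: 0.546
the job is handed in; nothing more can be done
None
```

I put all four lids on their matching boxes and handed the job in at about 26 s of the 106 s allowed. All four boxes still stand upright. The clamp, the look-alikes and everything else stayed where they were.

- **Seating:** each lid was pressed to its home height with 5–16 N and released level. The final overlay of a fully seated lid lined up by eye for all four in the top and scene views.
- **Checks that disagreed:** the automatic edge fit for the two pale lids agreed within about 1.5 mm. For the dark round lid it was off by about 5 mm in the top view and 3 mm in the scene view. For the dark square lid it was off by about 5.5 mm in the top view, but only about 1 mm in the scene view. I put this down to shadow edges and box sides next to dark wood, because the overlays and the contact heights showed both lids home. I did not test that explanation separately.

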